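# Uncover the trap canister and charge it with ceramic balls

### The arm

A 7-joint arm with a two-finger parallel gripper is mounted at the origin on the work surface. World frame = base frame: x ahead of the robot, y to its left, z up, the work surface at z = 0. Lengths are in m, angles in rad, forces in N, time in s.
With the tool pointing down it reaches from about 0.4 to 0.85 m from the base axis. Payload 4.4 kg.
Tool frame: the origin (TCP) lies at the very end of the fingers, on their centre line; the grasp point (between the pads) lies 19 mm behind it; z points along the fingers, y is the direction in which the jaws open and shut (so a half turn about z gives the same grasp; the last joint's range is limited). The gripper opens to 94 mm and grips with 3 to 60 N. Pads are 16 mm wide; open, the fingers measure 119 mm over their backs; the gripper's body (75 mm by 177 mm) begins 78 mm behind the grasp point.
Start: joints at [1.238, 0.628, 0.038, 1.517, -0.027, 0.996, -0.02], TCP at [0.171, -0.627, 0.205] pointing down, gripper open.
Joint ranges: [-3.06, 3.06], [-0.37, 2.12], [-1.25, 1.32], [0.18, 2.47], [-1.1, 4.24], [0.23, 1.98], [-2.94, 2.94]. Speed limits (rad/s): [2.57, 2.57, 3.14, 3.14, 3.14, 3.14, 3.14].

### API

Orientations are given as [roll, pitch, yaw] about the fixed x, y, z axes, in that order (R = Rz(yaw) Ry(pitch) Rx(roll)).
In Python, from rig import observe, camera, hand_in gives the robot as it stands.
- The arm moves only by the tool carry_out, never from a script. Its argument "steps" is text: rows parted by semicolons, each of 6 numbers parted by spaces: the shift along the tool's x, y, z in cm, then the turn, a rotation vector about the tool's x, y, z in degrees. In form: tx ty tz wx wy wz; .... A call has 1 to 10 rows; each row is the pose to reach, as a shift and turn from the pose measured when the call began, along the tool's axes at that moment; what a row does not reach only later rows make up. A row lasts 1/12 s, in which the tool goes at most 41.7 mm and 7.16 degrees, less where a joint would pass 70% of its speed; a pose out of reach is approached as far as the arm can. A call with a gripper value outside its range is refused whole. "jaw" is the opening, from 0 (shut) to 1 (fully open), set as the call begins (left out, the last holds). The fingers move at their own pace and stop on an object; "newtons" is the grip in N (left out, the last holds). Time passes only in rows, so rows that repeat a pose let the fingers close. It gives the time, the measured TCP pose, the force and the opening at its end, in the units of the state.
- observe(): the state, without advancing time (a new reading comes with each control period).
- camera(name): name is "side" or "top"; returns a dict with "pixels" (420x560x3 uint8, red, green, blue), "vertical_fov" (degrees; the focal length in pixels is half the picture's height over the tangent of half this angle, whatever the lens; pixels are square), "cx", "cy" (the principal point, pixels), "rvec" (rotation vector, rad) and "tvec" (3), from world to camera coordinates, as OpenCV has them. Camera axes: x right, y down, z forward; pixel columns grow to the right and rows downward; lengths in m; the calibration is good to about 2 mm. A picture is of the moment at which its call begins. There is no depth.
- hand_in(): hands the job in, once; it reports no verdict.
The state is a dict: "time": time; "joint_positions": joint angles; "qd": joint speeds; "tau": joint torques, N m; "position": TCP position; "tool_rot": TCP orientation; "wrist_force": force on the tool from outside, world axes, zero at the start; "torque": the same for the moment, N m; "opening": opening from 0.0 (shut) to 1.0 (fully open).
Only numpy, scipy, OpenCV 4.12 (cv2) and the standard library are available. Lean on these libraries where they do the work, as an engineer would, in place of code of your own. Each camera call takes 0.05 s, during which the arm holds its last target. There are 200 camera calls.

### The job

First lift the cover off the canister by its handle and lay it gently flat on the bench, clear of the canister. Then use the scoop to take ceramic balls from the tub and tip at least three of them into the canister, without touching the balls with the fingers or dropping any on the bench; those you do not tip in stay in the tub. Finally set the scoop down gently, standing upright on the bench, and leave the spray can, the screwdriver and the bowl where they are.

Things in the scene. Friction and masses are not known exactly. Their poses are not given: they have to be found in the camera images.
- canister: open round aluminium canister bolted to the bench, mouth up: outer diameter 116 mm, bore 104 mm, height 85 mm, inner floor 8 mm above the bench, foot flange 148 mm wide; a side nipple (40 mm wide, centred 45 mm up) sticks out along its +x to 91 mm from the axis. Origin on its axis at bench height, z up.
- canister_mouth (a point): centre of the canister's mouth, level with its rim (85 mm above the bench)
- canister_core (a point): middle of the canister's inside, on its axis, 40 mm above the bench
- cover: loose blank flange, 0.35 kg, over the canister's mouth at the start: disc 124 mm wide, 8 mm thick; under it a spigot 88 mm wide, 5 mm long, hanging loosely in the mouth; on top a bridge handle: bar along the cover's y, 76 mm long, 12 by 12 mm thick, its centre 50 mm above the origin and 37 mm above the disc. Origin: centre of the spigot's underside, z up.
- cover_grip (a point): middle of the cover's handle bar
- tub: open grey tub fixed to the bench, 220 mm long (x), 112 mm wide (y), 60 mm high, walls 5 mm, flat floor 10 mm above the bench. Inside, its -x end slopes outward at 40 degrees, from the floor at x = -67 mm up to the wall at z = 42 mm; other walls upright. Holds the balls, which start in its -x half. Origin: centre of the underside, z up.
- tub_floor (a point): centre of the tub's inner floor
- scoop: loose scoop, 0.14 kg, standing on the bench: steel pan 75 mm long (x), 78 mm wide (y), floor 2 mm, walls 3 mm thick, 28 mm high at back and sides, which stop 12 mm short of the open nose (-x end); behind it an upright black blade handle, 26 mm (x) by 12 mm (y), 100 mm high, its axis 50.5 mm behind (+x) the pan's centre. Origin: centre of the pan's underside, z up.
- scoop_grip (a point): point in the blade handle to grip, 80 mm above the scoop's underside; grip across its 12 mm (scoop's y)
- scoop_pan (a point): middle of the pan's inner floor, 2 mm above the scoop's origin
- scoop_lip (a point): middle of the pan's open front edge (nose), at the underside
- spray: bystander: white spray can, 52 mm diameter, 140 mm high. Origin at the centre of its underside.
- driver: bystander: screwdriver lying on the bench. Origin under its middle, handle to its -x.
- bowl: bystander: small wooden bowl, 80 mm wide, 45 mm high. Origin at the centre of its underside.
- ball1_center (a point): centre of ceramic ball 1 of 6: white, 18 mm diameter, 12 g, loose in the tub
- ball2_center (a point): centre of white ceramic ball 2 of 6 (all alike): 18 mm diameter, 12 g
- ball3_center (a point): centre of white ceramic ball 3 of 6 (all alike): 18 mm diameter, 12 g
- ball4_center (a point): centre of white ceramic ball 4 of 6 (all alike): 18 mm diameter, 12 g
- ball5_center (a point): centre of white ceramic ball 5 of 6 (all alike): 18 mm diameter, 12 g
- ball6_center (a point): centre of white ceramic ball 6 of 6 (all alike): 18 mm diameter, 12 g
Things that resemble listed ones, but are neither listed nor needed, are in the scene too. Leave any purple look-alike of the cover alone. What is shaped like the scoop but green is not meant.

How it is judged:
On the way, in this order (a step that is already met when the one before it is completed fails the run):
1. the cover lies flat on the bench, clear of the canister (height (world z) of cover below 0.006 m and angle between cover's own z axis and vertical below 0.08 rad and linear speed of cover below 0.05 m/s and horizontal distance between cover and canister_mouth above 0.1 m), for 0.2 s.
2. the scoop is lifted out of the tub with at least one ball in it (height (world z) of scoop above 0.065 m and distance between any of ball1_center, ball2_center, ball3_center, ball4_center, ball5_center, ball6_center and scoop_pan below 0.045 m), for 0.2 s.
3. at least three balls are in the canister ((distance between each of ball1_center, ball2_center, ball3_center and canister_core below 0.058 m or distance between each of ball1_center, ball2_center, ball4_center and canister_core below 0.058 m or distance between each of ball1_center, ball2_center, ball5_center and canister_core below 0.058 m or distance between each of ball1_center, ball2_center, ball6_center and canister_core below 0.058 m or distance between each of ball1_center, ball3_center, ball4_center and canister_core below 0.058 m or distance between each of ball1_center, ball3_center, ball5_center and canister_core below 0.058 m or distance between each of ball1_center, ball3_center, ball6_center and canister_core below 0.058 m or distance between each of ball1_center, ball4_center, ball5_center and canister_core below 0.058 m or distance between each of ball1_center, ball4_center, ball6_center and canister_core below 0.058 m or distance between each of ball1_center, ball5_center, ball6_center and canister_core below 0.058 m or distance between each of ball2_center, ball3_center, ball4_center and canister_core below 0.058 m or distance between each of ball2_center, ball3_center, ball5_center and canister_core below 0.058 m or distance between each of ball2_center, ball3_center, ball6_center and canister_core below 0.058 m or distance between each of ball2_center, ball4_center, ball5_center and canister_core below 0.058 m or distance between each of ball2_center, ball4_center, ball6_center and canister_core below 0.058 m or distance between each of ball2_center, ball5_center, ball6_center and canister_core below 0.058 m or distance between each of ball3_center, ball4_center, ball5_center and canister_core below 0.058 m or distance between each of ball3_center, ball4_center, ball6_center and canister_core below 0.058 m or distance between each of ball3_center, ball5_center, ball6_center and canister_core below 0.058 m or distance between each of ball4_center, ball5_center, ball6_center and canister_core below 0.058 m)), for 0.2 s.
At the end, for the whole second after the job is handed in: At least three balls are inside the canister, every other ball in the tub; the cover lies flat on the bench (underside within 6 mm, tilt under 0.08 rad), over 100 mm from the canister's axis; the scoop stands on the bench (within 6 mm, tilt under 0.1 rad); both at rest (all of step 1 and (distance between each of ball1_center, ball2_center, ball3_center and canister_core below 0.058 m or distance between each of ball1_center, ball2_center, ball4_center and canister_core below 0.058 m or distance between each of ball1_center, ball2_center, ball5_center and canister_core below 0.058 m or distance between each of ball1_center, ball2_center, ball6_center and canister_core below 0.058 m or distance between each of ball1_center, ball3_center, ball4_center and canister_core below 0.058 m or distance between each of ball1_center, ball3_center, ball5_center and canister_core below 0.058 m or distance between each of ball1_center, ball3_center, ball6_center and canister_core below 0.058 m or distance between each of ball1_center, ball4_center, ball5_center and canister_core below 0.058 m or distance between each of ball1_center, ball4_center, ball6_center and canister_core below 0.058 m or distance between each of ball1_center, ball5_center, ball6_center and canister_core below 0.058 m or distance between each of ball2_center, ball3_center, ball4_center and canister_core below 0.058 m or distance between each of ball2_center, ball3_center, ball5_center and canister_core below 0.058 m or distance between each of ball2_center, ball3_center, ball6_center and canister_core below 0.058 m or distance between each of ball2_center, ball4_center, ball5_center and canister_core below 0.058 m or distance between each of ball2_center, ball4_center, ball6_center and canister_core below 0.058 m or distance between each of ball2_center, ball5_center, ball6_center and canister_core below 0.058 m or distance between each of ball3_center, ball4_center, ball5_center and canister_core below 0.058 m or distance between each of ball3_center, ball4_center, ball6_center and canister_core below 0.058 m or distance between each of ball3_center, ball5_center, ball6_center and canister_core below 0.058 m or distance between each of ball4_center, ball5_center, ball6_center and canister_core below 0.058 m) and (distance between ball1_center and canister_core below 0.058 m or (x of ball1_center in the frame of tub between -0.11 and 0.11 m and y of ball1_center in the frame of tub between -0.056 and 0.056 m and height (world z) of ball1_center below 0.06 m)) and (distance between ball2_center and canister_core below 0.058 m or (x of ball2_center in the frame of tub between -0.11 and 0.11 m and y of ball2_center in the frame of tub between -0.056 and 0.056 m and height (world z) of ball2_center below 0.06 m)) and (distance between ball3_center and canister_core below 0.058 m or (x of ball3_center in the frame of tub between -0.11 and 0.11 m and y of ball3_center in the frame of tub between -0.056 and 0.056 m and height (world z) of ball3_center below 0.06 m)) and (distance between ball4_center and canister_core below 0.058 m or (x of ball4_center in the frame of tub between -0.11 and 0.11 m and y of ball4_center in the frame of tub between -0.056 and 0.056 m and height (world z) of ball4_center below 0.06 m)) and (distance between ball5_center and canister_core below 0.058 m or (x of ball5_center in the frame of tub between -0.11 and 0.11 m and y of ball5_center in the frame of tub between -0.056 and 0.056 m and height (world z) of ball5_center below 0.06 m)) and (distance between ball6_center and canister_core below 0.058 m or (x of ball6_center in the frame of tub between -0.11 and 0.11 m and y of ball6_center in the frame of tub between -0.056 and 0.056 m and height (world z) of ball6_center below 0.06 m)) and height (world z) of scoop below 0.006 m and angle between scoop's own z axis and vertical below 0.1 rad and linear speed of scoop below 0.05 m/s); the robot touches nothing.
It fails at once if a ball falls onto the bench (height (world z) of any of ball1_center, ball2_center, ball3_center, ball4_center, ball5_center, ball6_center below 0.0125 m).
It fails at once if the fingers push on a ball (contact force between the fingers and ball1 above 0.5 N or contact force between the fingers and ball2 above 0.5 N or contact force between the fingers and ball3 above 0.5 N or contact force between the fingers and ball4 above 0.5 N or contact force between the fingers and ball5 above 0.5 N or contact force between the fingers and ball6 above 0.5 N).
It fails at once if the cover or the scoop is dropped or slammed onto the bench (below 40 mm faster than 0.7 m/s) ((height (world z) of cover below 0.04 m and linear speed of cover above 0.7 m/s) or (height (world z) of scoop below 0.04 m and linear speed of scoop above 0.7 m/s)).
It fails at once if the spray can, the screwdriver or the bowl is moved more than 20 mm (distance of any of spray, driver, bowl from where it was at the start of the episode above 0.02 m).
It also fails if it takes over 72 s, if anything falls off the work surface, if the arm or the gripper's body presses on something with over 40 N, if the wrist force passes 120 N, or if a joint passes its speed limit or range.

## Working session

There is one attempt and no reset: what is moved stays moved. The work goes in short steps, Python scripts to look and compute and a tool call to move; the robot and the scene stay as the last step left them, time stands still between calls to the robot, and variables do not carry over. Pictures are saved under pics/ and viewed, about 8 in all and at most 12, crops included, and the job is handed in when it is done.

Besides the shell and the picture viewer there is one more tool, called after "Request:" as a command line: name --argument value ..., lists and objects as JSON in quotes. carry_out: Moves the arm, as the interface text tells. Its arguments: {"type":"object","properties":{"steps":{"type":"string"},"jaw":{"type":"number"},"newtons":{"type":"number"}},"required":["steps"]}

```bash
mkdir -p pics; python3 - <<'E'
from rig import observe,camera
import cv2,pickle
print(observe())
for n in("side","top"):
    c=camera(n); pickle.dump(c,open(f'{n}0.pkl','wb'))
    cv2.imwrite(f'pics/{n}0.png',cv2.cvtColor(c["pixels"],cv2.COLOR_RGB2BGR)); print(n,{k:v for k,v in c.items() if k!="pixels"})
E
```

```text
{'time': 0.0, 'joint_positions': array([ 1.23816856,  0.62936641,  0.03848786,  1.51835637, -0.02696645,
        0.99634492, -0.02002222]), 'qd': array([ 1.69612982e-03, -1.50249431e-05,  7.35221006e-04, -1.24268799e-03,
       -7.17721537e-04,  1.20403291e-03, -4.56838306e-04]), 'tau': array([ 1.33069029e-04, -5.49706757e+01,  1.14367984e+00, -1.86623454e+01,
       -5.22299716e-02,  2.37096328e-02,  1.42851641e-04]), 'position': array([ 0.17119639, -0.62633789,  0.2045456 ]), 'tool_rot': array([-3.13963816e+00,  8.21453996e-05,  2.66787009e-01]), 'wrist_force': array([-0.00634172,  0.4220205 ,  0.70953562]), 'torque': array([ 0.01217429,  0.00369813, -0.03890081]), 'opening': 1.0059522651067088}
side {'vertical_fov': 55.129837145963876, 'cx': 276.4582301247107, 'cy': 204.93712664668473, 'rvec': array([ 0.18780176, -2.81127619,  1.28085087]), 'tvec': array([0.53126821, 0.13091227, 0.97244029])}
top {'vertical_fov': 50.78502992134532, 'cx': 280.4952624731757, 'cy': 216.08806858354, 'rvec': array([ 2.10226063, -2.15401532,  0.19287638]), 'tvec': array([-0.00291239,  0.55882508,  1.17534011])}
```

View pics/side0.png

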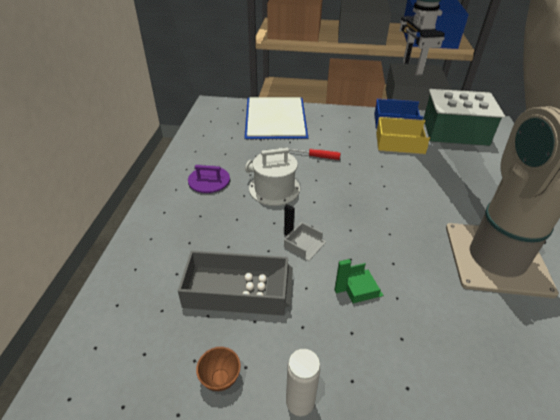

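View pics/top0.png

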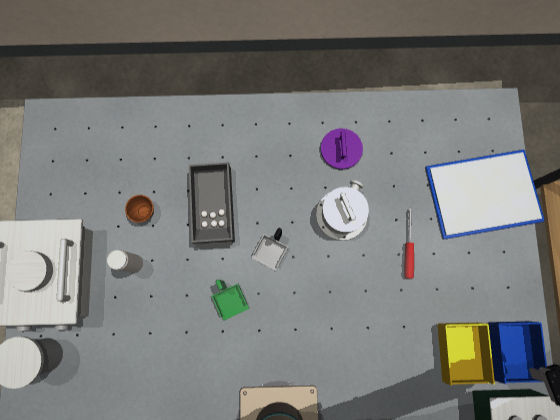

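The pictures show the white canister with its cover (top view 344,212), the scoop (270,250, black blade 278,234), the tub (211,203) with balls at its lower end, and the purple and green look-alikes, bowl, spray can and driver.

```bash
cat > h.py <<'E'
import numpy as np,cv2,pickle
from scipy.spatial.transform import Rotation as R
def cal(c):
    f=210/np.tan(np.radians(c["vertical_fov"])/2)
    return np.array([[f,0,c["cx"]],[0,f,c["cy"]],[0,0,1]]),R.from_rotvec(c["rvec"]).as_matrix(),np.array(c["tvec"])
def ray(c,px):
    K,r,t=cal(c); d=r.T@np.linalg.solve(K,[px[0],px[1],1.]); return -r.T@t,d
def onz(c,px,z):
    o,d=ray(c,px); return o+d*(z-o[2])/d[2]
def proj(c,P):
    K,r,t=cal(c); return cv2.projectPoints(np.float64(P).reshape(-1,1,3),cv2.Rodrigues(r)[0],t,K,None)[0].reshape(-1,2)
def tri(c1,p1,c2,p2):
    o1,d1=ray(c1,p1);o2,d2=ray(c2,p2)
    s=np.linalg.lstsq(np.c_[d1,-d2],o2-o1,rcond=None)[0]; a,b=o1+s[0]*d1,o2+s[1]*d2
    return (a+b)/2,np.linalg.norm(a-b)
def load(n): return pickle.load(open(n+'.pkl','rb'))
def snap(n,tag):
    from rig import camera
    c=camera(n); pickle.dump(c,open(n+tag+'.pkl','wb')); return c
def blobs(m,amin=8):
    n,l,s,ce=cv2.connectedComponentsWithStats(m.astype(np.uint8)); return [(ce[i].round(1).tolist(),int(s[i,4]),s[i,:4].tolist()) for i in range(1,n) if s[i,4]>=amin]
E
python3 - <<'E'
from h import *
t,s=load('top0'),load('side0')
a=cv2.resize(t["pixels"][140:270,185:385],None,fx=3.5,fy=3.5,interpolation=cv2.INTER_CUBIC)
cv2.imwrite('pics/tz.png',a[:,:,::-1])
b=cv2.resize(s["pixels"][140:320,175:335],None,fx=3.3,fy=3.3,interpolation=cv2.INTER_CUBIC)
cv2.imwrite('pics/sz.png',b[:,:,::-1])
for n,c,(y0,y1,x0,x1) in(("top",t,(200,235,195,230)),("side",s,(265,310,235,280))):
    p=c["pixels"].astype(int); m=np.zeros(p.shape[:2],bool); m[y0:y1,x0:x1]=(p.min(2)[y0:y1,x0:x1]>165)
    print(n,[ (b,onz(c,b[0],.019).round(4)) for b in blobs(m,4)])
    blk=(p.max(2)<45); print('black',n,[(b) for b in blobs(blk,15) if 220<b[0][0]<300 and 190<b[0][1]<250])
E
```

```text
top [(([221.1, 211.6], 21, [219, 209, 5, 6]), array([0.5813, 0.1521, 0.019 ])), (([203.9, 213.2], 21, [202, 211, 5, 5]), array([0.5779, 0.2011, 0.019 ])), (([212.5, 214.3], 22, [210, 212, 6, 5]), array([0.5741, 0.1766, 0.019 ])), (([204.1, 223.4], 20, [202, 221, 5, 5]), array([0.5485, 0.2003, 0.019 ])), (([213.6, 222.8], 21, [211, 221, 6, 5]), array([0.5495, 0.1734, 0.019 ])), (([221.2, 222.4], 19, [219, 220, 5, 5]), array([0.5502, 0.1519, 0.019 ]))]
black top [([231.3, 203.5], 99, [229, 166, 5, 76]), ([277.8, 234.0], 64, [274, 228, 8, 13])]
side [(([248.1, 275.5], 29, [245, 273, 7, 6]), array([0.5812, 0.1459, 0.019 ])), (([261.7, 277.1], 26, [259, 275, 6, 5]), array([0.5502, 0.1463, 0.019 ])), (([249.1, 284.8], 30, [246, 282, 7, 6]), array([0.5743, 0.1712, 0.019 ])), (([260.5, 284.6], 30, [258, 282, 6, 6]), array([0.5495, 0.1672, 0.019 ])), (([245.6, 292.1], 14, [243, 291, 6, 3]), array([0.5783, 0.1915, 0.019 ])), (([259.0, 293.2], 13, [257, 292, 5, 3]), array([0.5491, 0.1904, 0.019 ]))]
black side [([288.6, 218.7], 231, [285, 205, 9, 30])]
```

View pics/tz.png

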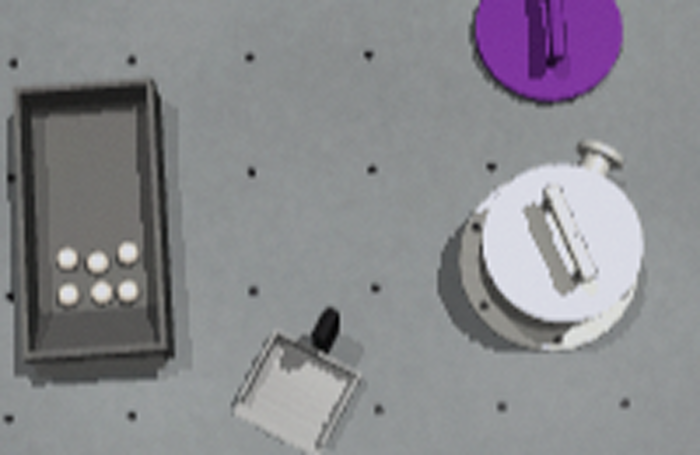

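View pics/sz.png

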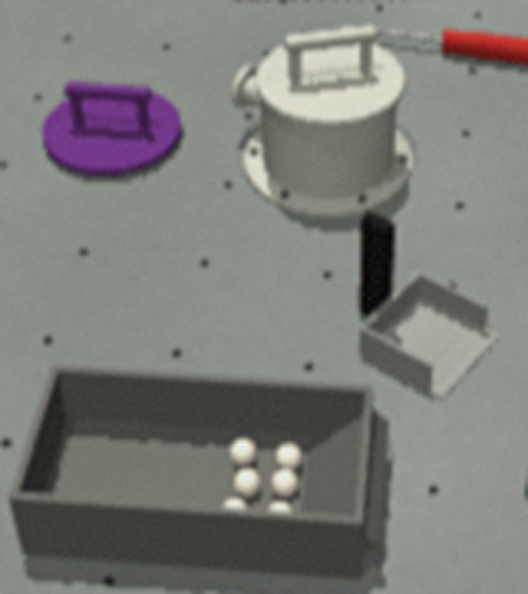

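Seen in the crops: tub rim with the ramp at the robot's end, six balls in 2 rows of 3, scoop nose pointing towards the robot and slightly left, cover bar from crop (550,190) to (590,275).

```bash
python3 - <<'E'
from h import *
t,s=load('top0'),load('side0')
T=lambda x,y:(x/3.5+185-.36,y/3.5+140-.36); S=lambda x,y:(x/3.3+175-.35,y/3.3+140-.35)
pr=lambda n,v:print(n,np.round(v,4))
a=[T(15,88),T(155,80),T(174,354),T(26,361)]; b=[S(12,497),S(58,370),S(373,390),S(370,520)]
# world: top img up=+x,left=+y ; corners order: (+x+y),(+x-y),(-x-y),(-x+y)
A=np.array([onz(t,p,.06) for p in a]); B=np.array([onz(s,p,.06) for p in b])
for i in range(4): pr('tub',np.r_[A[i][:2],B[i][:2]])
pr('tubc',np.r_[A.mean(0)[:2],B.mean(0)[:2]])
for C in(A,B):
    d=(C[0]+C[1]-C[2]-C[3]); pr('yaw deg/len',[np.degrees(np.arctan2(d[1],d[0])),np.linalg.norm(d)/2])
# cover disc: bright mask
p=t["pixels"].astype(int); print('disc col',p[225,330],p[200,350], 'flange',p[232,325],'can top?',p[205,343])
m=np.zeros(p.shape[:2],np.uint8); q=(p[...,2]>=p[...,0]+3)&(p.min(2)>185); m[180:240,315:375]=q[180:240,315:375]
bl=sorted(blobs(m,50),key=lambda b:-b[1]); print(bl[:2])
cn=max(cv2.findContours(m,0,1)[0],key=cv2.contourArea); e=cv2.fitEllipse(cv2.convexHull(cn)); print(e,onz(t,e[0],.093))
for n,C,f in(("top",t,[T(549,187),T(590,278)]),("side",s,[S(373,32),S(288,43)])): pr('bar '+n,[onz(C,x,.136)[:2] for x in f])
pr('hdl top',onz(t,T(330,311),.1)); pr('hdl side',onz(s,S(378,216),.1)); print(tri(t,T(330,311),s,S(378,216)))
for n,x in(('BL',T(278,333)),('BR',T(360,378))): pr(n,onz(t,x,.028))
for n,x in(('NL',T(235,409)),('NR',T(320,454))): pr(n,onz(t,x,.002))
for n,x in(('BR?',S(422,275)),('BL?',S(361,330))): pr('s'+n,onz(s,x,.028))
for n,x in(('N',S(437,398)),('N',S(497,335))): pr('s'+n,onz(s,x,.002))
# canister flange from side: nipple
pr('nipple tip',onz(t,T(605,148),.045))
bw=(p[...,0]>p[...,2]+25)
E
```

```text
tub [0.7094 0.237  0.7079 0.2354]
tub [0.7133 0.1247 0.7099 0.129 ]
tub [0.4916 0.1107 0.4958 0.1177]
tub [0.4889 0.2256 0.4862 0.2225]
tubc [0.6008 0.1745 0.6    0.1762]
yaw deg/len [3.2771 0.2214]
yaw deg/len [3.1815 0.2182]
disc col [182 185 193] [217 219 228] flange [145 144 139] can top? [216 219 227]
[([345.5, 208.4], 1320, [321, 185, 48, 46])]
((345.0397644042969, 208.0819091796875), (45.26112365722656, 47.17789840698242), 117.6604232788086) [ 0.56842478 -0.18982364  0.093     ]
bar top [[ 0.5999 -0.176 ]
 [ 0.5307 -0.2028]]
bar side [[ 0.5324 -0.1989]
 [ 0.5984 -0.1733]]
hdl top [ 0.5164 -0.0114  0.1   ]
hdl side [ 0.5076 -0.0138  0.1   ]
(array([ 0.51157959, -0.01114192,  0.10311297]), np.float64(0.008521210343444415))
BL [0.5106 0.0307 0.028 ]
BR [ 0.4729 -0.0339  0.028 ]
NL [0.4529 0.0675 0.002 ]
NR [ 0.415  -0.0005  0.002 ]
sBR? [ 0.4734 -0.0322  0.028 ]
sBL? [0.5132 0.0326 0.028 ]
sN [0.4531 0.0678 0.002 ]
sN [ 0.4124 -0.0014  0.002 ]
nipple tip [ 0.6522 -0.2361  0.045 ]
```

```bash
cat >> h.py <<'E'
def tool(yaw,pitch=0): # yaw of tool x, pitch about tool-heading y, deg; pointing down at 0
    return R.from_euler('xyz',[180,pitch,yaw],degrees=True)
def plan(wps,now=None):
    """wps: (pos, Rotation, rows); prints rows relative to the present pose"""
    from rig import observe
    o=observe(); p0=np.array(o["position"]); R0=R.from_euler('xyz',o["tool_rot"]); out=[]
    p,r=p0,R0
    for q,rr,n in wps:
        q=np.array(q,float); d=(r.inv()*rr).as_rotvec()
        print('# dist %.1fmm rot %.1f rows %d'%(1000*np.linalg.norm(q-p),np.degrees(np.linalg.norm(d)),n))
        for i in range(1,n+1):
            k=i/n; P=p+(q-p)*k; r1=r*R.from_rotvec(d*k)
            out.append(np.r_[R0.inv().apply(P-p0)*100,(R0.inv()*r1).as_rotvec(degrees=True)])
        p,r=q,rr
    for i in range(0,len(out),10): print('; '.join(' '.join('%g'%(round(v,1)+0) for v in w) for w in out[i:i+10]));print()
E
python3 - <<'E'
from h import *
plan([([.565,-.188,.2],tool(21),18)])
E
```

```text
# dist 589.3mm rot 5.7 rows 18
2.8 -1.8 0 0 0 -0.3; 5.5 -3.5 0.1 0 0 -0.6; 8.3 -5.3 0.1 0 0 -1; 11 -7.1 0.1 0 0 -1.3; 13.8 -8.9 0.1 0 0 -1.6; 16.5 -10.6 0.2 0 0 -1.9; 19.3 -12.4 0.2 0 0 -2.2; 22 -14.2 0.2 0 0 -2.5; 24.8 -16 0.3 0 0 -2.9; 27.5 -17.7 0.3 -0.1 0 -3.2

30.3 -19.5 0.3 -0.1 0 -3.5; 33 -21.3 0.3 -0.1 0 -3.8; 35.8 -23 0.4 -0.1 0 -4.1; 38.5 -24.8 0.4 -0.1 0 -4.4; 41.3 -26.6 0.4 -0.1 0 -4.8; 44 -28.4 0.5 -0.1 0 -5.1; 46.8 -30.1 0.5 -0.1 0 -5.4; 49.5 -31.9 0.5 -0.1 0 -5.7
```

Request:
carry_out --steps "2.8 -1.8 0 0 0 -0.3; 5.5 -3.5 0 0 0 -0.6; 8.3 -5.3 0 0 0 -1; 11 -7.1 0 0 0 -1.3; 13.8 -8.9 0 0 0 -1.6; 16.5 -10.6 0 0 0 -1.9; 19.3 -12.4 0 0 0 -2.2; 22 -14.2 0 0 0 -2.5; 24.8 -16 0 0 0 -2.9; 27.5 -17.7 0 0 0 -3.2" --jaw 0.6

```text
time: 0.93
position: [0.3906, -0.3815, 0.2047]
tool_rot: [-3.139, 0.0, 0.323]
wrist_force: [0.5, -0.2, -0.3]
opening: 0.603
```

```bash
python3 - <<'E'
from h import *
plan([([.565,-.188,.2],tool(21),8),([.565,-.188,.2],tool(21),2)])
E
```

```text
# dist 260.5mm rot 2.5 rows 8
# dist 0.0mm rot 0.0 rows 2
2.8 -1.6 0.1 0 0 -0.3; 5.7 -3.2 0.1 0 0 -0.6; 8.5 -4.8 0.2 -0.1 0 -0.9; 11.3 -6.4 0.2 -0.1 0 -1.2; 14.2 -8 0.3 -0.1 0 -1.6; 17 -9.6 0.4 -0.1 0 -1.9; 19.8 -11.2 0.4 -0.1 0 -2.2; 22.7 -12.8 0.5 -0.1 0 -2.5; 22.7 -12.8 0.5 -0.1 0 -2.5; 22.7 -12.8 0.5 -0.1 0 -2.5
```

Request:
carry_out --steps "2.8 -1.6 0 0 0 -0.3; 5.7 -3.2 0 0 0 -0.6; 8.5 -4.8 0 0 0 -0.9; 11.3 -6.4 0 0 0 -1.2; 14.2 -8 0 0 0 -1.6; 17 -9.6 0.2 0 0 -1.9; 19.8 -11.2 0.4 0 0 -2.2; 22.7 -12.8 0.5 0 0 -2.5; 22.7 -12.8 0.5 0 0 -2.5; 22.7 -12.8 0.5 0 0 -2.5"

```text
time: 1.77
position: [0.5661, -0.1854, 0.1993]
tool_rot: [-3.138, 0.0, 0.371]
wrist_force: [0.9, -0.6, -0.3]
opening: 0.6
```

```bash
python3 - <<'E'
from h import *
plan([([.565,-.188,.111],tool(21),5),([.565,-.188,.111],tool(21),1)])
c=snap('side','1'); a=cv2.resize(c["pixels"][60:240,180:400],None,fx=3,fy=3,interpolation=cv2.INTER_CUBIC); cv2.imwrite('pics/s1.png',a[:,:,::-1])
E
```

```text
# dist 88.3mm rot 0.4 rows 5
# dist 0.0mm rot 0.0 rows 1
0 0 1.8 0 0 0.1; -0.1 0.1 3.5 -0.1 0 0.1; -0.1 0.1 5.3 -0.1 0 0.2; -0.2 0.2 7.1 -0.2 0 0.2; -0.2 0.2 8.8 -0.2 0 0.3; -0.2 0.2 8.8 -0.2 0 0.3
```

View pics/s1.png

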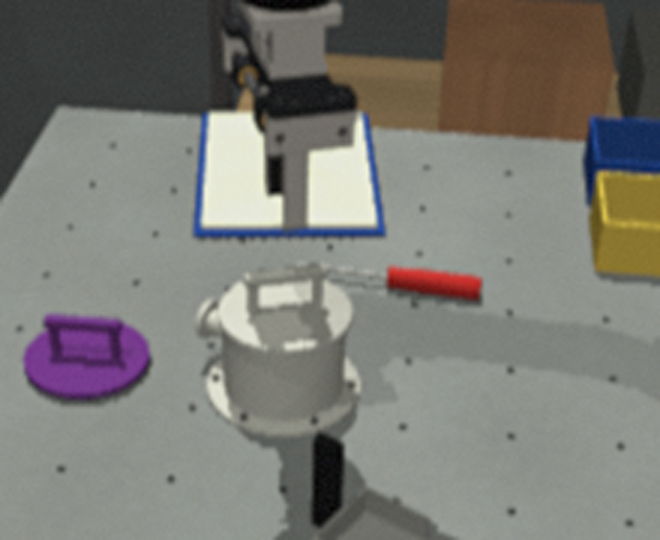

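The open gripper is centred above the cover's bar (crop 285,270). I descend and grip.

Request:
carry_out --steps "0 0 1.8 0 0 0; -0.1 0.1 3.5 0 0 0.1; -0.1 0.1 5.3 0 0 0.2; -0.2 0.2 7.1 -0.2 0 0.2; -0.2 0.2 8.8 -0.2 0 0.3; -0.2 0.2 8.8 -0.2 0 0.3; -0.2 0.2 8.8 -0.2 0 0.3"

```text
time: 2.4
position: [0.562, -0.1915, 0.111]
tool_rot: [3.142, 0.004, 0.361]
wrist_force: [-0.1, -1.0, -1.5]
opening: 0.599
```

Request:
carry_out --steps "0 0 0 0 0 0; 0 0 0 0 0 0; 0 0 0 0 0 0; 0 0 0 0 0 0; 0 0 0 0 0 0; 0 0 0 0 0 0; 0 0 0 0 0 0; 0 0 0 0 0 0" --jaw 0 --newtons 40

```text
time: 3.07
position: [0.5624, -0.1919, 0.1112]
tool_rot: [3.141, 0.003, 0.36]
wrist_force: [0.8, -1.0, 0.7]
opening: 0.122
```

```bash
python3 - <<'E'
from h import *
from rig import observe
p=observe()["position"]; print(p)
plan([(p+[0,0,.07],tool(21),5),([.43,-.25,.18],tool(21),5)])
E
```

```text
[ 0.56236547 -0.19192409  0.11121578]
# dist 70.0mm rot 0.4 rows 5
# dist 144.6mm rot 0.0 rows 5
0 0 -1.4 0 0 -0.1; 0 0 -2.8 0 0.1 -0.1; 0 0 -4.2 0 0.1 -0.2; 0 0 -5.6 0 0.1 -0.3; 0 0 -7 0.1 0.2 -0.3; -2.9 0.2 -7 0.1 0.2 -0.3; -5.8 0.3 -6.9 0.1 0.2 -0.3; -8.7 0.5 -6.9 0.1 0.2 -0.3; -11.6 0.6 -6.9 0.1 0.2 -0.3; -14.5 0.8 -6.8 0.1 0.2 -0.3
```

Request:
carry_out --steps "0 0 -1.2 0 0 0; 0 0 -2.6 0 0 0; 0 0 -4 0 0 0; 0 0 -5.5 0 0 0; 0 0 -7 0 0 0; -2.5 0.2 -7 0 0 0; -5.5 0.3 -7 0 0 0; -8.5 0.5 -7 0 0 0; -11.5 0.6 -7 0 0 0; -14.5 0.8 -7 0 0 0"

```text
time: 3.9
position: [0.4273, -0.2499, 0.1808]
tool_rot: [-3.141, 0.005, 0.361]
wrist_force: [-0.3, -0.9, -4.8]
opening: 0.121
```

```bash
python3 - <<'E'
from h import *
plan([([.43,-.25,.04],tool(21),9),([.43,-.25,.032],tool(21),1)])
c=snap('side','2'); a=cv2.resize(c["pixels"][60:240,200:420],None,fx=3,fy=3,interpolation=cv2.INTER_CUBIC); cv2.imwrite('pics/s2.png',a[:,:,::-1])
E
```

```text
# dist 140.9mm rot 0.4 rows 9
# dist 8.0mm rot 0.0 rows 1
0 0 1.6 0 0 0; 0.1 0 3.1 0 0.1 -0.1; 0.1 0 4.7 0 0.1 -0.1; 0.1 0.1 6.3 0 0.1 -0.1; 0.2 0.1 7.8 0 0.2 -0.2; 0.2 0.1 9.4 0 0.2 -0.2; 0.2 0.1 11 0 0.2 -0.2; 0.3 0.1 12.5 -0.1 0.2 -0.3; 0.3 0.1 14.1 -0.1 0.3 -0.3; 0.3 0.1 14.9 -0.1 0.3 -0.3
```

View pics/s2.png

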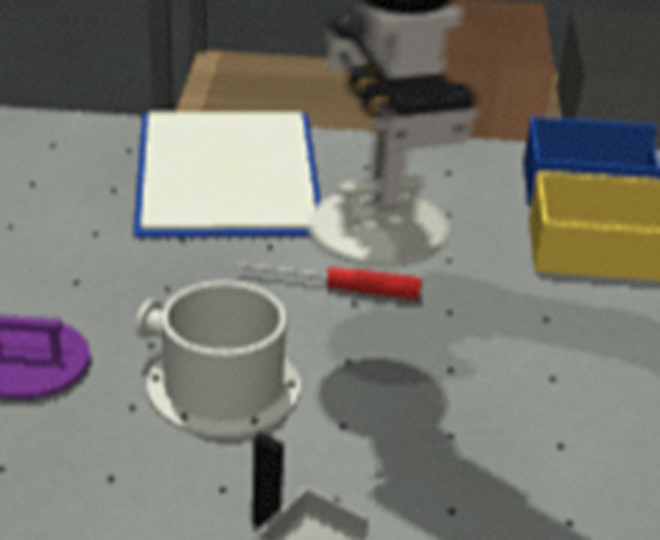

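The cover hangs level in the gripper (crop 385,225) and the canister mouth is open. I lower it to the bench.

Request:
carry_out --steps "0 0 1.6 0 0 0; 0.1 0 3.2 0 0 0; 0.1 0 4.8 0 0.1 0; 0.2 0 6.4 0 0.2 0; 0.2 0 8 0 0.2 0; 0.2 0 9.6 0 0.2 -0.2; 0.3 0 11.2 0 0.2 -0.2; 0.3 0 12.6 0 0.3 -0.3; 0.3 0 13.6 0 0.3 -0.3; 0.3 0 14.2 0 0.3 -0.3"

```text
time: 4.78
position: [0.4195, -0.2518, 0.0371]
tool_rot: [-3.136, 0.009, 0.36]
wrist_force: [0.2, -0.4, -4.4]
opening: 0.124
```

Request:
carry_out --steps "0 0 0.2 0 0 0; 0 0 0.4 0 0 0; 0 0 0.6 0 0 0; 0 0 0.8 0 0 0; 0 0 0.8 0 0 0; 0 0 0.8 0 0 0"

```text
time: 5.28
position: [0.4191, -0.2519, 0.0311]
tool_rot: [-3.137, 0.009, 0.359]
wrist_force: [-4.3, 2.7, 13.5]
opening: 0.125
```

Request:
carry_out --steps "0 0 0 0 0 0; 0 0 0 0 0 0; 0 0 0 0 0 0; 0 0 -0.5 0 0 0; 0 0 -2 0 0 0; 0 0 -4 0 0 0; 0 0 -7 0 0 0; 0 0 -10 0 0 0; 0 0 -13.5 0 0 0; 0 0 -16 0 0 0" --jaw 0.6

```text
time: 6.12
position: [0.4214, -0.2524, 0.194]
tool_rot: [-3.139, 0.007, 0.359]
wrist_force: [1.1, -0.6, -0.2]
opening: 0.599
```

```bash
python3 - <<'E'
from h import *
from rig import observe
print(observe()["joint_positions"].round(3))
plan([([.508,-.011,.19],tool(-30.5),9),([.508,-.011,.19],tool(-30.5),1)])
c=snap('top','3'); p=c["pixels"].astype(int)
m=np.zeros(p.shape[:2],np.uint8); q=(p[...,2]>=p[...,0]+3)&(p.min(2)>185); m[220:320,300:400]=q[220:320,300:400]
cn=max(cv2.findContours(m,0,1)[0],key=cv2.contourArea); e=cv2.fitEllipse(cv2.convexHull(cn)); print(e,onz(c,e[0],.013))
a=cv2.resize(c["pixels"][160:320,180:420],None,fx=2.8,fy=2.8,interpolation=cv2.INTER_CUBIC); cv2.imwrite('pics/t3.png',a[:,:,::-1])
E
```

```text
[ 0.487  0.422 -0.01   1.957  0.011  0.769 -0.742]
# dist 256.5mm rot 51.1 rows 9
# dist 0.0mm rot 0.0 rows 1
1.8 -2.2 0 0 0.1 5.7; 3.7 -4.3 0.1 0 0.1 11.4; 5.5 -6.5 0.1 0 0.2 17; 7.4 -8.7 0.1 0 0.2 22.7; 9.2 -10.9 0.2 0 0.3 28.4; 11.1 -13 0.2 0 0.3 34.1; 12.9 -15.2 0.3 0 0.4 39.7; 14.8 -17.4 0.3 0 0.4 45.4; 16.6 -19.6 0.3 0.1 0.5 51.1; 16.6 -19.6 0.3 0.1 0.5 51.1

((357.6958312988281, 251.4900360107422), (15.288585662841797, 31.18800926208496), 62.750762939453125) [ 0.45880073 -0.23140324  0.013     ]
```

View pics/t3.png

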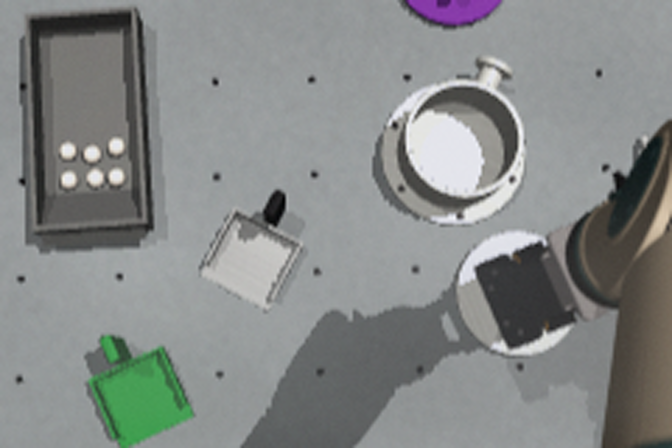

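The cover lies on the bench at crop (520,292), clear of the canister (rim centre about crop 464,140). Next is the scoop.

Request:
carry_out --steps "1.8 -2.2 0 0 0 5.7; 3.7 -4.3 0 0 0 11.4; 5.5 -6.5 0 0 0 17; 7.4 -8.7 0 0 0 22.7; 9.2 -10.9 0.2 0 0.3 28.4; 11.1 -13 0.2 0 0.3 34.1; 12.9 -15.2 0.3 0 0.4 39.7; 14.8 -17.4 0.3 0 0.4 45.4; 16.6 -19.6 0.3 0 0.5 51; 16.6 -19.6 0.3 0 0.5 51"

```text
time: 7.0
position: [0.5122, -0.0047, 0.1935]
tool_rot: [-3.138, -0.008, -0.525]
wrist_force: [0.4, 0.3, -0.1]
opening: 0.603
```

```bash
python3 - <<'E'
from h import *
plan([([.508,-.011,.061],tool(-30.5),7),([.508,-.011,.061],tool(-30.5),2)])
c=load('top3'); p=c["pixels"].astype(int)
print('can',onz(c,(464/2.8+180-.3,141/2.8+160-.3),.085))
c=snap('top','4'); a=c["pixels"]; c2=snap('side','4')
b=np.vstack([cv2.resize(a[190:290,200:360],None,fx=3,fy=3),cv2.resize(c2["pixels"][180:280,220:380],None,fx=3,fy=3)]); cv2.imwrite('pics/t4.png',b[:,:,::-1])
E
```

```text
# dist 132.7mm rot 0.6 rows 7
# dist 0.0mm rot 0.0 rows 2
0 0.1 1.9 0 -0.1 0.1; 0 0.2 3.8 -0.1 -0.1 0.1; -0.1 0.3 5.7 -0.1 -0.2 0.2; -0.1 0.5 7.6 -0.1 -0.3 0.2; -0.1 0.6 9.5 -0.1 -0.3 0.3; -0.1 0.7 11.4 -0.2 -0.4 0.3; -0.2 0.8 13.2 -0.2 -0.4 0.4; -0.2 0.8 13.2 -0.2 -0.4 0.4; -0.2 0.8 13.2 -0.2 -0.4 0.4

can [ 0.56454415 -0.19178357  0.085     ]
```

View pics/t4.png

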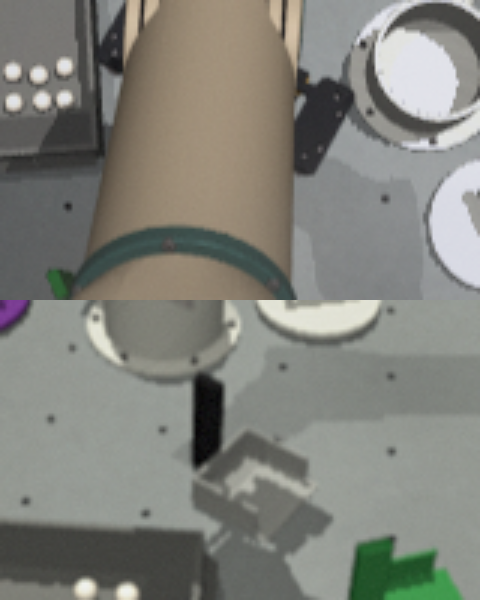

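The arm hides the scoop from above; the side view shows the scoop untouched, blade at crop (208,420). Descend and grip.

Request:
carry_out --steps "0 0.1 1.9 0 0 0; 0 0.2 3.8 0 0 0.1; -0.1 0.3 5.7 -0.1 -0.2 0.2; -0.1 0.5 7.6 -0.1 -0.3 0.2; -0.1 0.6 9.5 -0.1 -0.3 0.3; -0.1 0.7 11.4 -0.2 -0.4 0.3; -0.2 0.8 13.2 -0.2 -0.4 0.4; -0.2 0.8 13.2 -0.2 -0.4 0.4; -0.2 0.8 13.2 -0.2 -0.4 0.4"

```text
time: 7.85
position: [0.5047, -0.0186, 0.0612]
tool_rot: [3.136, 0.0, -0.535]
wrist_force: [0.6, -0.1, 0.9]
opening: 0.604
```

Request:
carry_out --steps "0 0 0 0 0 0; 0 0 0 0 0 0; 0 0 0 0 0 0; 0 0 0 0 0 0; 0 0 0 0 0 0; 0 0 0 0 0 0; 0 0 0 0 0 0; 0 0 0 0 0 0" --jaw 0 --newtons 50

```text
time: 8.52
position: [0.5054, -0.0184, 0.0616]
tool_rot: [3.137, -0.001, -0.535]
wrist_force: [1.4, 1.1, 3.3]
opening: 0.123
```

```bash
python3 - <<'E'
from h import *
from rig import observe
o=observe(); p=o["position"]; print(p,o["joint_positions"].round(3))
yt=np.radians(3.2); ux=np.array([np.cos(yt),np.sin(yt)]); uy=np.array([-ux[1],ux[0]]); tc=np.array([.6005,.1753])
for q in [(.5813,.149),(.5781,.196),(.5742,.174),(.5488,.195),(.5495,.170),(.5502,.149)]: d=np.array(q)-tc; print('ball tub',(d@ux).round(4),(d@uy).round(4))
plan([(p+[0,0,.10],tool(-30.5),6)])
E
```

```text
[ 0.50537818 -0.01836253  0.06158956] [-0.119  0.657  0.144  2.042 -0.19   0.457 -1.94 ]
ball tub -0.0206 -0.0252
ball tub -0.0212 0.0219
ball tub -0.0263 0.0002
ball tub -0.0505 0.0226
ball tub -0.0512 -0.0024
ball tub -0.0517 -0.0235
# dist 100.0mm rot 0.3 rows 6
0 0 -1.7 0 0 0; 0 0 -3.3 0.1 0 -0.1; 0 0 -5 0.1 0 -0.1; 0 0 -6.7 0.2 0 -0.1; 0 0 -8.3 0.2 0 -0.1; 0 0 -10 0.3 0 -0.2
```

Request:
carry_out --steps "0 0 -1.5 0 0 0; 0 0 -3.3 0 0 0; 0 0 -5 0 0 0; 0 0 -6.7 0 0 0; 0 0 -8.3 0 0 0; 0 0 -10 0 0 0; 0 0 -10 0 0 0"

```text
time: 9.1
position: [0.5069, -0.0182, 0.1638]
tool_rot: [3.139, -0.004, -0.535]
wrist_force: [0.7, -0.0, -1.5]
opening: 0.13
```

```bash
cat > kin.py <<'E'
import numpy as np
from scipy.spatial.transform import Rotation as R
from scipy.optimize import least_squares
A=np.array
# az=-q1.. iiwa-like chain
def fk(q,p):
    h,L1,L2,L3=p[:4]; o=p[4:11]; a=A(q)+o; s=p[11:13]
    r=R.from_euler('ZYZYZYZ',[-a[0],a[1],-a[2],a[3],-a[4],a[5],-a[6]]) 
    r1=R.from_euler('ZY',[-a[0],a[1]]); r2=r1*R.from_euler('ZY',[-a[2],a[3]]); r3=r2*R.from_euler('ZY',[-a[4],a[5]])
    return A([0,0,h])+r1.apply([s[0],0,L1])+r2.apply([s[1],0,L2])+r3.apply([0,0,L3]),r
D=[([1.23816856,.62936641,.03848786,1.51835637,-.02696645,.99634492,-.02002222],[.17119639,-.62633789,.2045456],[-3.13963816,8.2e-5,.26678]),
([.487,.422,-.01,1.957,.011,.769,-.742],[.4214,-.2524,.194],[-3.139,.007,.359]),
([-.119,.657,.144,2.042,-.19,.457,-1.94],[.50537818,-.01836253,.06158956],[3.137,-.001,-.535])]
def fit(D):
    from scipy.optimize import least_squares
    def f(p):
        e=[]
        for q,x,t in D:
            X,r=fk(q,p); e+=list((X-A(x))*100)+list((r.inv()*R.from_euler('xyz',t)).as_rotvec()*10)
        return np.r_[e,(p[4:10])*3,(p[:4]-[.3,.577,.368,.364])*3,p[11:]*30]
    best=min((least_squares(f,np.r_[.3,.577,.368,.364,np.zeros(6),z,0,0]) for z in np.arange(-3,3.1,1.)),key=lambda s:s.cost)
    return best
E
python3 - <<'E'
from kin import *; from rig import observe
o=observe(); print(o["position"],o["tool_rot"],o["joint_positions"].round(3),o["opening"],o["wrist_force"])
D.append((o["joint_positions"],o["position"],o["tool_rot"]))
b=fit(D); print(b.cost,b.x.round(4))
for q,x,t in D:
    X,r=fk(q,b.x); print((X-x).round(4),(r.inv()*R.from_euler('xyz',t)).as_rotvec(degrees=True).round(2))
E
```

```text
[ 0.50689444 -0.01820035  0.16380071] [ 3.13907669 -0.00418997 -0.53524493] [-0.165  0.49   0.205  1.963 -0.142  0.7   -1.981] 0.13026103958685695 [ 0.69264077 -0.00474832 -1.4783098 ]Traceback (most recent call last):
  File "<stdin>", line 4, in <module>
  File "kin.py", line 21, in fit
    best=min((least_squares(f,np.r_[.3,.577,.368,.364,np.zeros(6),z,0,0]) for z in np.arange(-3,3.1,1.)),key=lambda s:s.cost)
  File "kin.py", line 21, in <genexpr>
    best=min((least_squares(f,np.r_[.3,.577,.368,.364,np.zeros(6),z,0,0]) for z in np.arange(-3,3.1,1.)),key=lambda s:s.cost)
              ~~~~~~~~~~~~~^^^^^^^^^^^^^^^^^^^^^^^^^^^^^^^^^^^^^^^^^^^^^^
    return func(*args, **kwargs)
    vector_fun = VectorFunction(
        fun_wrapped,
    ...<6 lines>...
        workers=workers
    )
    self._update_fun()
    ~~~~~~~~~~~~~~~~^^
    self.f = self.fun_wrapped(xp_copy(self.x))
             ~~~~~~~~~~~~~~~~^^^^^^^^^^^^^^^^^
    return np.atleast_1d(self.fun(x))
                         ~~~~~~~~^^^
    return self.f(x, *self.args, **self.kwargs)
           ~~~~~~^^^^^^^^^^^^^^^^^^^^^^^^^^^^^^
  File "kin.py", line 19, in f
    X,r=fk(q,p); e+=list((X-A(x))*100)+list((r.inv()*R.from_euler('xyz',t)).as_rotvec()*10)
        ~~^^^^^
  File "kin.py", line 8, in fk
    r=R.from_euler('ZYZYZYZ',[-a[0],a[1],-a[2],a[3],-a[4],a[5],-a[6]])
  File "scipy/spatial/transform/_rotation.pyx", line 1413, in scipy.spatial.transform._rotation.Rotation.from_euler
ValueError: Expected axis specification to be a non-empty string of upto 3 characters, got ZYZYZYZ
```

```bash
python3 - <<'E'
s=open('kin.py').read()
s=s.replace("    r=R.from_euler('ZYZYZYZ',[-a[0],a[1],-a[2],a[3],-a[4],a[5],-a[6]]) \n","").replace("[0,0,L3]),r\n","[0,0,L3]),r3*R.from_euler('Z',-a[6])\n")
s+='''
lo=A([-3.06,-.37,-1.25,.18,-1.1,.23,-2.94])+.03; hi=A([3.06,2.12,1.32,2.47,4.24,1.98,2.94])-.03
def ik(x,r,p,q0):
    def f(q):
        X,rr=fk(q,p); return np.r_[(X-x)*10,(rr.inv()*r).as_rotvec()*3,(q-q0)*.003]
    s=least_squares(f,np.clip(q0,lo+1e-3,hi-1e-3),bounds=(lo,hi)); X,rr=fk(s.x,p)
    return s.x,np.linalg.norm(X-x)*1000,np.degrees((rr.inv()*r).magnitude())
'''
open('kin.py','w').write(s)
E
cat > t.py <<'E'
from kin import *; from h import tool; from rig import observe
o=observe(); D.append((o["joint_positions"],o["position"],o["tool_rot"]))
b=fit(D); p=b.x; print(b.cost,p.round(4))
for q,x,t in D:
    X,r=fk(q,p); print((X-x).round(4),(r.inv()*R.from_euler('xyz',t)).as_rotvec(degrees=True).round(2))
np.save('p.npy',p)
lip=A([.565,-.191,.115]); q0=o["joint_positions"]
# tub start pose
for yaw in (60,90,120,140,162):
    q=q0; 
    for ww in np.linspace(-30,yaw,12):  # reorient at height
        q,_,_=ik(A([.55,-.1,.24]),tool(ww),p,q)
    res=[]
    for th in (0,15,30,40,50):
        x=R.from_euler('z',yaw,degrees=True)
        T=tool(yaw,-th); S=T*R.from_euler('x',180,degrees=True)  # scoop orientation
        tcp=lip+S.apply([.088,0,.061])
        q,e,a=ik(tcp,T,p,q); res.append((th,round(e,1),round(a,1)))
    S0=S.as_matrix(); print(yaw,'nose dir z',-S0[2,0].round(2),res,q.round(2))
E
python3 t.py
```

```text
0.1405954632287874 [ 3.1130e-01  5.5980e-01  3.8200e-01  3.5180e-01  2.1200e-02  2.5000e-03
  3.9000e-02 -7.1000e-03 -1.9300e-02  6.9000e-03  4.7805e+00 -9.0000e-04
  9.0000e-04]
[-0.0028 -0.0007  0.0002] [-0.06  0.38  0.3 ]
[0.0016 0.0027 0.0004] [-0.02  0.18 -0.15]
[ 0.0002 -0.0009 -0.0005] [ 0.68 -0.45 -0.07]
[-0.0002  0.0016 -0.0001] [ 0.21 -0.27 -0.08]
60 nose dir z -0.77 [(0, np.float64(0.0), np.float64(0.0)), (15, np.float64(0.0), np.float64(0.0)), (30, np.float64(0.0), np.float64(0.0)), (40, np.float64(0.0), np.float64(0.0)), (50, np.float64(0.0), np.float64(0.0))] [ 1.17  0.8  -0.76  1.76 -0.47  0.88  0.37]
90 nose dir z -0.77 [(0, np.float64(0.0), np.float64(0.0)), (15, np.float64(0.0), np.float64(0.0)), (30, np.float64(0.0), np.float64(0.0)), (40, np.float64(0.0), np.float64(0.0)), (50, np.float64(0.0), np.float64(0.0))] [ 0.96  0.92 -0.65  1.38 -0.26  1.39  0.51]
120 nose dir z -0.77 [(0, np.float64(0.0), np.float64(0.0)), (15, np.float64(0.0), np.float64(0.0)), (30, np.float64(0.0), np.float64(0.0)), (40, np.float64(0.0), np.float64(0.0)), (50, np.float64(0.0), np.float64(0.0))] [ 0.74  1.05 -0.62  1.05 -0.06  1.81  0.73]
140 nose dir z -0.77 [(0, np.float64(0.0), np.float64(0.0)), (15, np.float64(0.0), np.float64(0.0)), (30, np.float64(0.0), np.float64(0.0)), (40, np.float64(0.0), np.float64(0.0)), (50, np.float64(8.0), np.float64(2.0))] [ 0.57  1.05 -0.46  0.96  0.02  1.95  1.03]
162 nose dir z -0.77 [(0, np.float64(0.0), np.float64(0.0)), (15, np.float64(0.0), np.float64(0.0)), (30, np.float64(0.0), np.float64(0.0)), (40, np.float64(0.0), np.float64(0.0)), (50, np.float64(17.8), np.float64(4.4))] [ 0.3   1.   -0.02  0.98  0.02  1.95  1.52]
```

```bash
python3 - <<'E'
from h import *
plan([([.684,.180,.165],tool(3.2),8),([.684,.180,.165],tool(3.2),2)])
E
```

```text
# dist 265.8mm rot 33.9 rows 8
# dist 0.0mm rot 0.0 rows 2
0.6 -3.3 0 0 0 -4.2; 1.3 -6.5 0 0.1 0 -8.5; 1.9 -9.8 -0.1 0.1 -0.1 -12.7; 2.6 -13 -0.1 0.1 -0.1 -16.9; 3.2 -16.3 -0.1 0.1 -0.1 -21.2; 3.8 -19.6 -0.1 0.2 -0.1 -25.4; 4.5 -22.8 -0.1 0.2 -0.2 -29.6; 5.1 -26.1 -0.2 0.2 -0.2 -33.9; 5.1 -26.1 -0.2 0.2 -0.2 -33.9; 5.1 -26.1 -0.2 0.2 -0.2 -33.9
```

Request:
carry_out --steps "0.6 -3.3 0 0 0 -4.2; 1.3 -6.5 0 0 0 -8.5; 1.9 -9.8 0 0 0 -12.7; 2.6 -13 0 0 0 -16.9; 3.2 -16.3 0 0 0 -21.2; 3.8 -19.6 0 0.2 0 -25.4; 4.5 -22.8 0 0.2 -0.2 -29.6; 5.1 -26.1 0 0.2 -0.2 -33.9; 5.1 -26.1 0 0.2 -0.2 -33.9; 5.1 -26.1 0 0.2 -0.2 -33.9"

```text
time: 9.93
position: [0.683, 0.1823, 0.1605]
tool_rot: [-3.141, 0.004, 0.059]
wrist_force: [-0.6, 0.2, -1.7]
opening: 0.123
```

Request:
carry_out --steps "0 0 0 0 0 0; 0 0 0 0 0 0; 0 0 0 0 0 0"

```text
time: 10.18
position: [0.6821, 0.1808, 0.1598]
tool_rot: [3.141, 0.005, 0.057]
wrist_force: [0.3, -0.6, -1.2]
opening: 0.123
```

```bash
python3 - <<'E'
from h import *
from rig import observe
o=observe(); print(o["position"],o["tool_rot"])
c=snap('top','5'); c2=snap('side','5')
a=cv2.resize(c["pixels"][140:265,170:290],None,fx=3.2,fy=3.2,interpolation=2)[:400,:384]; b=cv2.resize(c2["pixels"][170:320,165:315],None,fx=2.667,fy=2.667,interpolation=2)
cv2.imwrite('pics/t5.png',np.hstack([a,b[:400]])[:,:,::-1])
E
```

```text
[0.68209097 0.18080541 0.15983453] [3.14093809 0.00527822 0.05747296]
```

View pics/t5.png

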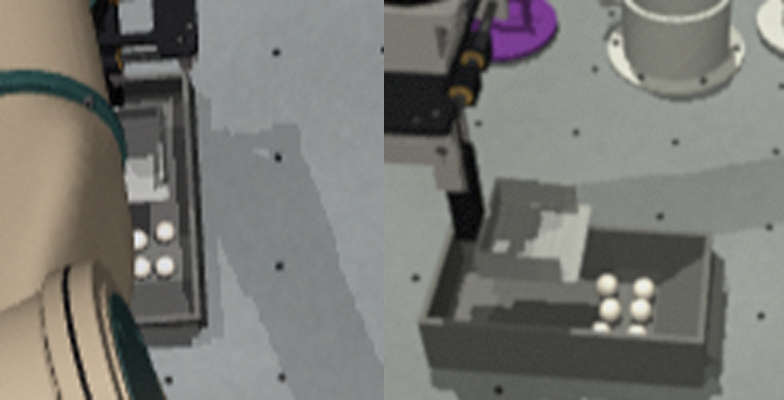

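The pan hangs over the tub just behind the balls; its lip runs from crop (578,281) to (592,207) in the side view. I check the lip position numerically.

```bash
python3 - <<'E'
from h import *
c=load('top5');s=load('side5')
yt=np.radians(3.2); ux=np.array([np.cos(yt),np.sin(yt)]); uy=np.array([-ux[1],ux[0]]); tc=np.array([.6005,.1753])
f=lambda P:(((P[:2]-tc)@ux).round(4),((P[:2]-tc)@uy).round(4))
for p in((578,281),(592,207)): print('side',f(onz(s,((p[0]-384)/2.667+165-.3,p[1]/2.667+170-.3),.0995)))
print('top -y corner',f(onz(c,(168/3.2+170-.3,198/3.2+140-.3),.0995)))
d=np.array([.68209,.1808])-tc; print('tcp',d@ux,d@uy)
plan([([.686,.180,.072],tool(3.2),7),([.686,.180,.072],tool(3.2),2)])
E
```

```text
side (np.float64(-0.0109), np.float64(0.0369))
side (np.float64(-0.0111), np.float64(-0.0386))
top -y corner (np.float64(-0.0097), np.float64(-0.0363))
tcp 0.08176980022707017 0.0009369476106086412
# dist 88.7mm rot 0.2 rows 7
# dist 0.0mm rot 0.0 rows 2
0.1 0 1.3 0 0 0; 0.1 0 2.5 0 0.1 0; 0.2 0.1 3.8 0 0.1 0; 0.2 0.1 5.1 0 0.1 0.1; 0.3 0.1 6.3 0 0.2 0.1; 0.3 0.1 7.6 0 0.2 0.1; 0.4 0.1 8.9 0 0.2 0.1; 0.4 0.1 8.9 0 0.2 0.1; 0.4 0.1 8.9 0 0.2 0.1
```

Request:
carry_out --steps "0.4 0 0 0 0 0; 0.7 0 0.5 0 0.1 0; 0.7 0 2 0 0.2 0; 0.7 0 3.5 0 0.3 0; 0.7 0 4.8 0 0.3 0; 0.7 0 5.8 0 0.3 0; 0.7 0 6.3 0 0.3 0; 0.7 0 6.3 0 0.3 0; 0.7 0 6.3 0 0.3 0"

```text
time: 11.03
position: [0.6897, 0.1816, 0.0976]
tool_rot: [3.142, -0.002, 0.058]
wrist_force: [0.1, 0.5, -1.1]
opening: 0.126
```

```bash
python3 - <<'E'
from h import *
from rig import observe
yt=np.radians(3.2); ux=np.array([np.cos(yt),np.sin(yt)]); uy=np.array([-ux[1],ux[0]]); tc=np.array([.6005,.1753])
o=observe(); d=o["position"][:2]-tc; print(o["position"],np.degrees(o["tool_rot"]).round(2),'tub',d@ux,d@uy,o["wrist_force"])
plan([(np.r_[tc+ux*.089+uy*.001,.0725],tool(3.2),4),(np.r_[tc+ux*.089+uy*.001,.0725],tool(3.2),2)])
E
```

```text
[0.68971905 0.18161173 0.097596  ] [ 1.80e+02 -1.00e-01  3.31e+00] tub 0.0894322658495679 0.001321551153972543 [ 0.10495687  0.52337393 -1.06828499]
# dist 25.1mm rot 0.1 rows 4
# dist 0.0mm rot 0.0 rows 2
0 0 0.6 0 0 0; 0 0 1.3 0 0 0.1; 0 0 1.9 0 -0.1 0.1; 0 0 2.5 0 -0.1 0.1; 0 0 2.5 0 -0.1 0.1; 0 0 2.5 0 -0.1 0.1
```

Request:
carry_out --steps "0 0 0.6 0 0 0; 0 0 1.3 0 0 0; 0 0 1.9 0 0 0; 0 0 2.4 0 0 0; 0 0 2.6 0 0 0; 0 0 2.6 0 0 0; 0 0 2.6 0 0 0"

```text
time: 11.62
position: [0.6895, 0.1815, 0.0716]
tool_rot: [3.141, -0.001, 0.058]
wrist_force: [-1.4, 0.2, 1.7]
opening: 0.125
```

```bash
python3 - <<'E'
from h import *
from rig import observe
yt=np.radians(3.2); ux=np.array([np.cos(yt),np.sin(yt)]); uy=np.array([-ux[1],ux[0]]); tc=np.array([.6005,.1753])
o=observe(); d=o["position"][:2]-tc; print(o["position"],np.degrees(o["tool_rot"]).round(2),'tub',d@ux,d@uy,o["wrist_force"])
def tcp(lx,lz,up): # lip tub x, lip underside z, nose-up deg
    S=R.from_euler('ZY',[3.2,up],degrees=True); return np.r_[tc+ux*lx+uy*.001,lz]+S.apply([.092,0,.0616]),tool(3.2,up)
plan([(*tcp(-.030,.0115,0),1),(*tcp(-.064,.0115,0),1),(*tcp(-.066,.013,6),1),(*tcp(-.069,.015,13),1),(*tcp(-.071,.017,20),1),(*tcp(-.071,.017,20),5)])
E
```

```text
[0.68950986 0.18154725 0.07163086] [ 1.7999e+02 -6.0000e-02  3.3000e+00] tub 0.08921980454029375 0.0012688446574578467 [-1.43825251  0.21334745  1.67185374]
# dist 27.3mm rot 0.1 rows 1
# dist 34.0mm rot 0.0 rows 1
# dist 9.3mm rot 6.0 rows 1
# dist 10.6mm rot 7.0 rows 1
# dist 11.1mm rot 7.0 rows 1
# dist 0.0mm rot 0.0 rows 5
-2.7 0 -0.1 0 -0.1 0.1; -6.1 0 -0.2 0 -0.1 0.1; -5.7 0 0.7 0 -6.1 0.1; -5.5 0 1.7 0 -13.1 0.1; -5.3 0 2.8 0 -20.1 0.1; -5.3 0 2.8 0 -20.1 0.1; -5.3 0 2.8 0 -20.1 0.1; -5.3 0 2.8 0 -20.1 0.1; -5.3 0 2.8 0 -20.1 0.1; -5.3 0 2.8 0 -20.1 0.1
```

```bash
python3 - <<'E'
from h import *
yt=np.radians(3.2); ux=np.array([np.cos(yt),np.sin(yt)]); uy=np.array([-ux[1],ux[0]]); tc=np.array([.6005,.1753])
def tcp(lx,hz,up): # lip tub x when flat, heel z, nose-up deg (pivot heel)
    S=R.from_euler('ZY',[3.2,up],degrees=True); return np.r_[tc+ux*(lx+.101)+uy*.001,hz]+S.apply([-.009,0,.0616]),tool(3.2,up)
plan([(*tcp(-.032,.0105,0),1),(*tcp(-.062,.0105,0),1),(*tcp(-.062,.0105,0),3),(*tcp(-.062,.012,7),1),(*tcp(-.062,.012,14),1),(*tcp(-.062,.012,14),3)])
E
```

```text
# dist 29.2mm rot 0.1 rows 1
# dist 30.0mm rot 0.0 rows 1
# dist 0.0mm rot 0.0 rows 3
# dist 7.9mm rot 7.0 rows 1
# dist 7.6mm rot 7.0 rows 1
# dist 0.0mm rot 0.0 rows 3
-2.9 0 -0.1 0 -0.1 0.1; -5.9 0 -0.1 0 -0.1 0.1; -5.9 0 -0.1 0 -0.1 0.1; -5.9 0 -0.1 0 -0.1 0.1; -5.9 0 -0.1 0 -0.1 0.1; -5.2 0 -0.3 0 -7.1 0.1; -4.4 0 -0.2 0 -14.1 0.1; -4.4 0 -0.2 0 -14.1 0.1; -4.4 0 -0.2 0 -14.1 0.1; -4.4 0 -0.2 0 -14.1 0.1
```

Request:
carry_out --steps "-3 0 0 0 0 0; -6 0 0 0 0 0; -6 0 0 0 0 0; -6 0 0 0 0 0; -5.8 0 -0.1 0 -2 0; -5.2 0 -0.3 0 -8 0; -4.4 0 -0.3 0 -14 0; -4.4 0 -0.3 0 -14 0; -4.4 0 -0.3 0 -14 0; -4.4 0 -0.3 0 -14 0"

```text
time: 12.45
position: [0.6455, 0.1788, 0.0733]
tool_rot: [3.141, 0.244, 0.057]
wrist_force: [-0.9, 0.5, -2.1]
opening: 0.125
```

```bash
python3 - <<'E'
from h import *
from rig import observe
o=observe(); print(o["position"],np.degrees(o["tool_rot"]).round(1),o["wrist_force"])
c=snap('top','6'); c2=snap('side','6')
a=cv2.resize(c["pixels"][150:260,180:280],None,fx=3.6,fy=3.6,interpolation=2)[:400]; b=cv2.resize(c2["pixels"][200:320,170:305],None,fx=3.2,fy=3.3,interpolation=2)
cv2.imwrite('pics/t6.png',np.hstack([a[:396],b[:396]])[:,:,::-1])
E
```

```text
[0.64554467 0.17877228 0.07329185] [180.   14.    3.3] [-0.86738729  0.50852075 -2.09739491]
```

View pics/t6.png

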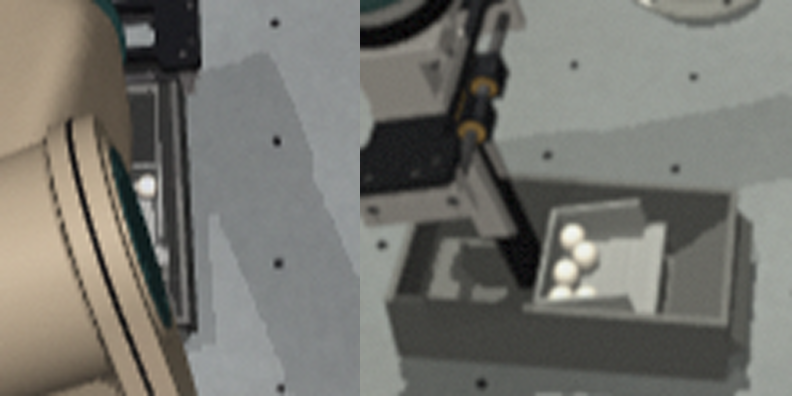

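Five balls are visible in the pan at crop (560–590, 235–300), none on the tub's floor in view. I lift with the nose kept up.

```bash
cat > p2.py <<'E'
from h import *; from kin import ik; from rig import observe
p=np.load('p.npy'); q=observe()["joint_positions"]; 
L=np.array([.566,-.177,.097])
def tcpl(l,yaw,up): 
    S=R.from_euler('ZY',[yaw,up],degrees=True); return np.array(l)+S.apply([.092,0,.0616]),tool(yaw,up)
if __name__=="__main__":
    x=observe()["position"]
    W=[(x+[0,0,.14],tool(3.2,18),10),(*tcpl(L+[0,.05,.07],90,18),20),(*tcpl(L+[0,0,.02],90,18),5),(*tcpl(L,90,-10),5),(*tcpl(L,90,-45),7)]
    plan(W)
    for a,b,n in W:
        q,e,d=ik(a,b,p,q); print(a.round(3),q.round(2),round(e,1),round(d,1))
E
python3 p2.py
```

```text
# dist 140.0mm rot 4.0 rows 10
# dist 215.1mm rot 86.8 rows 20
# dist 70.7mm rot 0.0 rows 5
# dist 37.6mm rot 28.0 rows 5
# dist 66.6mm rot 35.0 rows 7
-0.3 0 -1.4 0 -0.4 0; -0.7 0 -2.7 0 -0.8 0; -1 0 -4.1 0 -1.2 0; -1.4 0 -5.4 0 -1.6 0; -1.7 0 -6.8 0 -2 0.1; -2 0 -8.2 0 -2.4 0.1; -2.4 0 -9.5 0 -2.8 0.1; -2.7 0 -10.9 0 -3.2 0.1; -3 0 -12.2 0 -3.6 0.1; -3.4 0 -13.6 0.1 -4 0.1

-3.8 1 -13.4 -1.1 -4 -4; -4.2 2 -13.2 -2.3 -4 -8.2; -4.6 2.9 -13 -3.5 -4 -12.4; -5 3.9 -12.8 -4.7 -4 -16.6; -5.5 4.9 -12.6 -5.9 -4 -20.7; -5.9 5.8 -12.4 -7.1 -3.9 -24.9; -6.3 6.8 -12.2 -8.3 -3.9 -29.1; -6.7 7.8 -12 -9.5 -3.9 -33.3; -7.1 8.8 -11.8 -10.7 -3.8 -37.4; -7.5 9.7 -11.7 -11.9 -3.8 -41.6

-7.9 10.7 -11.5 -13.1 -3.8 -45.8; -8.4 11.7 -11.3 -14.3 -3.7 -49.9; -8.8 12.7 -11.1 -15.5 -3.7 -54.1; -9.2 13.6 -10.9 -16.7 -3.6 -58.3; -9.6 14.6 -10.7 -17.9 -3.6 -62.5; -10 15.6 -10.5 -19.1 -3.5 -66.6; -10.4 16.5 -10.3 -20.3 -3.4 -70.8; -10.9 17.5 -10.1 -21.5 -3.4 -75; -11.3 18.5 -9.9 -22.7 -3.3 -79.2; -11.7 19.5 -9.7 -23.9 -3.2 -83.3

-11.5 20.5 -8.7 -23.9 -3.2 -83.3; -11.3 21.5 -7.8 -23.9 -3.2 -83.3; -11.1 22.5 -6.8 -23.9 -3.2 -83.3; -10.9 23.5 -5.8 -23.9 -3.2 -83.3; -10.8 24.5 -4.8 -23.9 -3.2 -83.3; -10.9 25 -5.3 -19.8 1.3 -84.4; -11.1 25.5 -5.8 -15.6 5.8 -85.3; -11.2 26.1 -6.3 -11.5 10.3 -86.1; -11.4 26.6 -6.8 -7.3 14.7 -86.7; -11.5 27.1 -7.3 -3 19.2 -87.1

-11.7 27.9 -7.8 0.8 23.2 -87.4; -11.9 28.8 -8.2 4.6 27.2 -87.6; -12 29.6 -8.6 8.5 31.2 -87.7; -12.2 30.4 -9.1 12.3 35.1 -87.6; -12.3 31.3 -9.5 16.2 39.1 -87.4; -12.5 32.1 -9.9 20.1 43 -87.1; -12.6 32.9 -10.4 24.1 46.9 -86.7

[0.644 0.179 0.214] [-0.28  0.84  0.01  1.09 -0.07  1.52 -1.79] 0.0 0.0
[ 0.566 -0.02   0.197] [-0.02  0.56 -0.28  1.77  0.55  0.97 -0.61] 0.0 0.0
[ 0.566 -0.07   0.147] [ 0.04  0.61 -0.24  1.83  0.61  0.83 -0.6 ] 0.0 0.0
[ 0.566 -0.097  0.174] [ 0.61  0.64 -0.62  1.74  0.23  0.88 -0.06] 0.0 0.0
[ 0.566 -0.156  0.206] [ 1.02  0.95 -0.88  1.47 -0.06  1.24  0.32] 0.0 0.0
```

Request:
carry_out --steps "-0.2 0 -0.7 0 -0.4 0; -0.5 0 -1.8 0 -0.8 0; -0.8 0 -3.2 0 -1.2 0; -1.2 0 -4.7 0 -1.6 0; -1.5 0 -6.2 0 -2 0; -1.9 0 -7.7 0 -2.4 0; -2.3 0 -9.2 0 -2.8 0; -2.6 0 -10.7 0 -3.2 0; -3 0 -12.2 0 -3.6 0; -3.3 0 -13.3 0 -4 0"

```text
time: 13.38
position: [0.6442, 0.1794, 0.2143]
tool_rot: [-3.141, 0.312, 0.059]
wrist_force: [0.3, 0.3, -2.7]
opening: 0.126
```

```bash
python3 - <<'E'
from p2 import *
o=observe(); print(o["position"],np.degrees(o["tool_rot"]).round(1),o["wrist_force"],o["opening"])
plan([(*tcpl(L+[0,.05,.075],90,18),20)])
E
```

```text
[0.64420757 0.17939323 0.21434428] [-180.    17.9    3.4] [ 0.27047726  0.25843264 -2.73187117] 0.12560700108841022
# dist 215.0mm rot 86.6 rows 20
-0.4 1 0.2 -1.3 0 -4.1; -0.8 1.9 0.4 -2.7 0 -8.2; -1.2 2.9 0.6 -4 0 -12.4; -1.6 3.9 0.8 -5.3 0 -16.5; -2 4.9 1 -6.7 0 -20.6; -2.5 5.8 1.2 -8 0 -24.7; -2.9 6.8 1.4 -9.3 0 -28.8; -3.3 7.8 1.6 -10.7 0 -33; -3.7 8.8 1.8 -12 0 -37.1; -4.1 9.7 2 -13.4 0 -41.2

-4.5 10.7 2.2 -14.7 0 -45.3; -4.9 11.7 2.4 -16 -0.1 -49.5; -5.3 12.7 2.5 -17.4 -0.1 -53.6; -5.7 13.6 2.7 -18.7 -0.1 -57.7; -6.1 14.6 2.9 -20 -0.1 -61.8; -6.5 15.6 3.1 -21.4 -0.1 -65.9; -6.9 16.6 3.3 -22.7 -0.1 -70.1; -7.4 17.5 3.5 -24 -0.1 -74.2; -7.8 18.5 3.7 -25.4 -0.1 -78.3; -8.2 19.5 3.9 -26.7 -0.1 -82.4
```

Request:
carry_out --steps "-0.2 0.5 0.1 -0.6 0 -2; -0.6 1.4 0.3 -2 0 -6.2; -1 2.4 0.5 -3.3 0 -10.3; -1.4 3.4 0.7 -4.7 0 -14.4; -1.8 4.4 0.9 -6 0 -18.5; -2.2 5.3 1.1 -7.3 0 -22.6; -2.7 6.3 1.3 -8.7 0 -26.7; -3.1 7.3 1.5 -10 0 -31; -3.5 8.3 1.7 -11.3 0 -35; -3.7 8.8 1.8 -12 0 -37.1"

```text
time: 14.22
position: [0.6073, 0.0884, 0.2101]
tool_rot: [3.141, 0.313, 0.743]
wrist_force: [0.1, 0.0, -2.0]
opening: 0.123
```

```bash
python3 - <<'E'
from p2 import *
o=observe(); print(o["position"],np.degrees(o["tool_rot"]).round(1),o["wrist_force"],o["opening"])
c=snap('side','7'); g=c["pixels"].astype(int); m=np.zeros(g.shape[:2],bool); m[230:320,175:300]=g[230:320,175:300].min(2)>165; print('white in tub',blobs(m,4))
plan([(*tcpl(L+[0,.05,.075],90,18),12)])
E
```

```text
[0.60728173 0.0883972  0.21005016] [180.   17.9  42.6] [ 0.1375005   0.0406216  -1.98042293] 0.1231476101194008
white in tub [([253.1, 276.7], 15, [251, 275, 5, 4])]
# dist 116.1mm rot 47.4 rows 12
-0.8 0.4 0.3 -1.2 0 -3.8; -1.6 0.9 0.7 -2.4 0 -7.5; -2.4 1.3 1 -3.7 0 -11.3; -3.2 1.7 1.3 -4.9 0 -15; -4 2.2 1.6 -6.1 0 -18.8; -4.8 2.6 2 -7.3 0 -22.6; -5.6 3 2.3 -8.5 0 -26.3; -6.4 3.5 2.6 -9.7 0 -30.1; -7.2 3.9 3 -11 0 -33.8; -8 4.3 3.3 -12.2 0 -37.6

-8.8 4.8 3.6 -13.4 0 -41.4; -9.6 5.2 4 -14.6 0 -45.1
```

Request:
carry_out --steps "-0.6 0.3 0.2 -0.9 0 -2.8; -1.6 0.9 0.7 -2.4 0 -7.5; -2.6 1.4 1.1 -4 0 -12.2; -3.6 2 1.5 -5.5 0 -17; -4.6 2.5 1.9 -7 0 -21.7; -5.6 3 2.3 -8.5 0 -26.3; -6.6 3.6 2.7 -10 0 -31; -7.6 4.1 3.1 -11.6 0 -35.7; -8.6 4.7 3.5 -13.1 0 -40.4; -9.3 5 3.8 -14.2 0 -43.7"

```text
time: 15.1
position: [0.5657, -0.0175, 0.2038]
tool_rot: [3.14, 0.314, 1.547]
wrist_force: [0.1, -0.3, -2.8]
opening: 0.125
```

```bash
python3 - <<'E'
from p2 import *
o=observe(); print(o["position"],np.degrees(o["tool_rot"]).round(1),o["wrist_force"],o["opening"])
c=snap('side','8'); c2=snap('top','8')
a=cv2.resize(c2["pixels"][150:260,250:380],None,fx=2.8,fy=3.3,interpolation=2); b=cv2.resize(c["pixels"][100:250,200:340],None,fx=2.8,fy=2.42,interpolation=2)
cv2.imwrite('pics/t8.png',np.hstack([a[:363],b[:363]])[:,:,::-1])
plan([(*tcpl(L+[0,0,.035],90,18),8),(*tcpl(L+[0,0,.035],90,18),2)])
E
```

```text
[ 0.565739   -0.01753518  0.20375905] [179.9  18.   88.6] [ 0.10811814 -0.30808283 -2.7558609 ] 0.12477188500611494
# dist 66.9mm rot 1.6 rows 8
# dist 0.0mm rot 0.0 rows 2
-0.5 0 0.7 -0.1 0 -0.2; -0.9 0.1 1.4 -0.1 0 -0.4; -1.4 0.1 2.1 -0.2 0 -0.6; -1.8 0.1 2.8 -0.2 0 -0.8; -2.3 0.2 3.5 -0.3 0 -1; -2.8 0.2 4.2 -0.4 0 -1.2; -3.2 0.2 4.9 -0.4 0 -1.4; -3.7 0.2 5.6 -0.5 0.1 -1.6; -3.7 0.2 5.6 -0.5 0.1 -1.6; -3.7 0.2 5.6 -0.5 0.1 -1.6
```

View pics/t8.png

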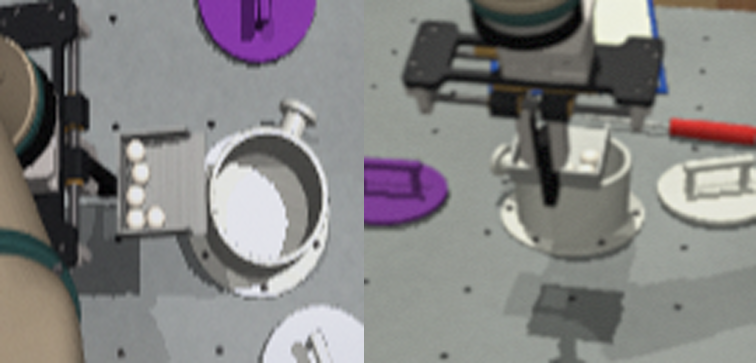

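Top crop: five balls lie at the pan's back; lip at crop (205,181), canister rim centred near (268,196). I compute the offset.

```bash
python3 - <<'E'
from p2 import *
c=load('top8'); l=onz(c,(205/2.8+249.7,181/3.3+149.7),.1735); m=onz(c,(268/2.8+249.7,196/3.3+149.7),.085); print('lip',l,'mouth',m)
o=observe(); S=R.from_euler('xyz',o["tool_rot"])*R.from_euler('x',180,degrees=True); print('lip from tcp',o["position"]-S.apply([.092,0,.0616]))
E
```

```text
lip [ 0.56296785 -0.12270487  0.1735    ] mouth [ 0.56718899 -0.19191701  0.085     ]
lip from tcp [ 0.56196543 -0.12469961  0.17376657]
```

Request:
carry_out --steps "-0.3 0 0.4 0 0 -0.2; -0.8 0 1.2 0 0 -0.4; -1.3 0.1 2 0 0 -0.6; -1.8 0.1 2.8 -0.2 0 -0.8; -2.3 0.2 3.5 -0.3 0 -1; -2.8 0.2 4.2 -0.4 0 -1.2; -3.2 0.2 4.9 -0.4 0 -1.4; -3.6 0.2 5.5 -0.5 0 -1.6; -3.7 0.2 5.6 -0.5 0 -1.6; -3.7 0.2 5.6 -0.5 0 -1.6"

```text
time: 16.03
position: [0.5652, -0.0714, 0.1616]
tool_rot: [-3.141, 0.315, 1.571]
wrist_force: [0.0, 0.0, -2.2]
opening: 0.126
```

```bash
python3 - <<'E'
from p2 import *
o=observe(); S=R.from_euler('xyz',o["tool_rot"])*R.from_euler('x',180,degrees=True); print('lip from tcp',o["position"]-S.apply([.092,0,.0616]),np.degrees(o["tool_rot"]))
plan([(*tcpl(L+[0,0,.015],90,4),4),(*tcpl(L+[0,0,.003],90,-10),3),(*tcpl(L,90,-22),3)])
E
```

```text
lip from tcp [ 0.56511951 -0.17798448  0.13159488] [-179.95202934   18.06335336   90.00423767]
# dist 11.0mm rot 14.1 rows 4
# dist 18.8mm rot 14.0 rows 3
# dist 21.3mm rot 12.0 rows 3
-0.3 0 -0.1 0 3.5 0; -0.5 0 -0.1 0 7 0; -0.8 0.1 -0.2 0 10.5 0; -1.1 0.1 -0.2 0 14.1 0; -1.7 0.1 -0.4 0 18.7 0; -2.3 0.1 -0.5 0 23.4 0; -2.9 0.1 -0.6 0 28.1 0; -3.6 0.1 -0.8 0 32.1 0; -4.3 0.1 -1 0 36.1 0; -5 0.1 -1.2 0 40.1 0
```

Request:
carry_out --steps "-0.3 0 -0.1 0 3.5 0; -0.5 0 -0.1 0 7 0; -0.8 0 -0.2 0 10.5 0; -1.1 0 -0.2 0 14 0; -1.7 0 -0.4 0 18.7 0; -2.3 0 -0.5 0 23.4 0; -2.9 0 -0.6 0 28 0; -3.6 0 -0.8 0 32 0; -4.3 0 -1 0 36 0; -5 0 -1.2 0 40 0"

```text
time: 16.87
position: [0.5655, -0.1162, 0.1896]
tool_rot: [3.14, -0.385, 1.571]
wrist_force: [0.1, -0.3, -2.1]
opening: 0.128
```

```bash
python3 - <<'E'
from p2 import *
o=observe(); S=R.from_euler('xyz',o["tool_rot"])*R.from_euler('x',180,degrees=True); print('lip from tcp',o["position"]-S.apply([.092,0,.0616]),np.degrees(o["tool_rot"]),o["wrist_force"])
plan([(*tcpl(L,90,-45),5),(*tcpl(L,90,-45),5)])
E
```

```text
lip from tcp [ 0.56563246 -0.17829141  0.09792562] [179.9352488  -22.05703176  90.02085057] [ 0.09559654 -0.2915524  -2.08783048]
# dist 42.5mm rot 22.9 rows 5
# dist 0.0mm rot 0.0 rows 5
-0.6 0 -0.6 0 4.6 0; -1.2 0 -1.2 0 9.2 0; -1.8 0 -1.8 0 13.8 0; -2.4 0 -2.4 0 18.4 0; -3 0 -3 0.1 22.9 0; -3 0 -3 0.1 22.9 0; -3 0 -3 0.1 22.9 0; -3 0 -3 0.1 22.9 0; -3 0 -3 0.1 22.9 0; -3 0 -3 0.1 22.9 0
```

Request:
carry_out --steps "-0.6 0 -0.6 0 4.6 0; -1.2 0 -1.2 0 9.2 0; -1.8 0 -1.8 0 13.8 0; -2.4 0 -2.4 0 18.4 0; -3 0 -3 0 23 0; -3 0 -3 0 23 0; -3 0 -3 0 23 0; -3 0 -3 0 23 0; -3 0 -3 0 23 0; -3 0 -3 0 23 0"

```text
time: 17.7
position: [0.5659, -0.1532, 0.2075]
tool_rot: [3.138, -0.785, 1.577]
wrist_force: [0.1, -0.0, -1.8]
opening: 0.123
```

```bash
python3 - <<'E'
from p2 import *
o=observe(); print(o["position"],np.degrees(o["tool_rot"]),o["wrist_force"])
# back up: rise and level, move away toward +y
a,b=tcpl(L+[0,.0,.07],90,-20); c,d=tcpl(L+[0,.10,.09],90,0)
plan([(a,b,6),(c,d,4)])
E
```

```text
[ 0.5658594  -0.15322552  0.20749911] [179.78683689 -44.95926454  90.35230584] [ 0.08534486 -0.03349778 -1.83448053]
# dist 64.2mm rot 25.0 rows 6
# dist 126.9mm rot 20.0 rows 4
1.1 0 -0.1 0 -4.2 0; 2.1 0 -0.2 0 -8.3 0.1; 3.2 0 -0.3 0 -12.5 0.1; 4.3 0 -0.3 0 -16.6 0.2; 5.3 0 -0.4 0 -20.8 0.2; 6.4 0 -0.5 0 -25 0.3; 8.5 0.1 1.9 0 -30 0.3; 10.6 0.1 4.2 0 -35 0.3; 12.7 0.1 6.6 0.1 -40 0.3; 14.8 0.1 9 0.1 -45 0.3
```

```bash
python3 - <<'E'
from p2 import *
a,b=tcpl(L+[0,.0,.03],90,8); c,d=tcpl(L+[0,.10,.07],90,8)
plan([(a,b,9),(a,b,1)])
E
```

```text
# dist 82.5mm rot 53.0 rows 9
# dist 0.0mm rot 0.0 rows 1
0.3 0 0.8 0 -5.9 0; 0.7 0 1.7 0 -11.8 0.1; 1 0 2.5 0 -17.7 0.1; 1.4 0 3.4 0 -23.5 0.1; 1.7 0 4.2 0 -29.4 0.1; 2.1 0 5.1 0.1 -35.3 0.2; 2.4 0 5.9 0.1 -41.2 0.2; 2.7 0 6.8 0.1 -47.1 0.2; 3.1 0 7.6 0.1 -53 0.2; 3.1 0 7.6 0.1 -53 0.2
```

Request:
carry_out --steps "0.3 0 0.8 0 -5.9 0; 0.7 0 1.7 0 -11.8 0; 1 0 2.5 0 -17.7 0; 1.4 0 3.4 0 -23.5 0; 1.7 0 4.2 0 -29.4 0; 2.1 0 5.1 0 -35.3 0; 2.4 0 5.9 0 -41.2 0; 2.7 0 6.8 0 -47 0; 3.1 0 7.6 0 -53 0; 3.1 0 7.6 0 -53 0"

```text
time: 18.53
position: [0.5664, -0.0616, 0.1767]
tool_rot: [3.136, 0.137, 1.596]
wrist_force: [0.0, 2.8, -0.7]
opening: 0.122
```

```bash
python3 - <<'E'
from p2 import *
o=observe(); print(o["position"],np.degrees(o["tool_rot"]),o["wrist_force"])
c,d=tcpl(L+[0,.13,.05],90,8); plan([(c,d,8)])
E
```

```text
[ 0.5663993  -0.06155618  0.17666768] [179.69739154   7.83839507  91.44356136] [ 0.00659143  2.77703729 -0.71896912]
# dist 115.7mm rot 1.5 rows 8
1.4 0 -0.4 0.1 0 0.2; 2.8 0.1 -0.8 0.1 0 0.4; 4.1 0.1 -1.3 0.2 -0.1 0.5; 5.5 0.1 -1.7 0.3 -0.1 0.7; 6.9 0.2 -2.1 0.3 -0.1 0.9; 8.3 0.2 -2.5 0.4 -0.1 1.1; 9.7 0.2 -3 0.4 -0.1 1.3; 11.1 0.3 -3.4 0.5 -0.2 1.4
```

Request:
carry_out --steps "1 0 -0.4 0 0 0.2; 2.6 0 -0.8 0 0 0.4; 4.1 0 -1.3 0.2 0 0.5; 5.5 0 -1.7 0.3 0 0.7; 6.9 0.2 -2.1 0.3 0 0.9; 8.3 0.2 -2.5 0.4 0 1.1; 9.7 0.2 -3 0.4 0 1.3; 11 0.3 -3.4 0.5 0 1.4; 11 0.3 -3.4 0.5 0 1.4"

```text
time: 19.28
position: [0.5669, 0.0568, 0.196]
tool_rot: [3.14, 0.133, 1.575]
wrist_force: [0.4, 0.2, -2.3]
opening: 0.122
```

```bash
python3 - <<'E'
from p2 import *
o=observe(); print(o["position"],np.degrees(o["tool_rot"]),o["wrist_force"],o["opening"])
c2=snap('top','9');c=snap('side','9')
a=cv2.resize(c2["pixels"][150:270,185:385],None,fx=3.9,fy=3.0,interpolation=2); b=cv2.resize(c["pixels"][130:310,175:375],None,fx=3.9,fy=1.3*1.2,interpolation=2)
a=cv2.resize(c2["pixels"][140:270,185:385],(400,260),interpolation=2)
z=cv2.resize(c2["pixels"][180:240,315:375],(400,400),interpolation=2)
s=cv2.resize(c["pixels"][140:310,175:335],(400,425),interpolation=2)
top=np.vstack([a,np.zeros((0,400,3),np.uint8),z[:325]]);
cv2.imwrite('pics/t9.png',np.hstack([top,np.vstack([s,np.zeros((160,400,3),np.uint8)])])[:,:,::-1])
plan([([.47,.03,.12],tool(90),6),([.47,.03,.085],tool(90),2),([.47,.03,.085],tool(90),2)])
E
```

```text
[0.56689944 0.05677339 0.19596901] [179.91714881   7.64125183  90.26321403] [ 0.38582981  0.24720134 -2.2762783 ] 0.1216984997297991
# dist 124.4mm rot 7.9 rows 6
# dist 35.0mm rot 0.0 rows 2
# dist 0.0mm rot 0.0 rows 2
-0.2 -1.6 1.3 0 1.3 0; -0.4 -3.2 2.6 0 2.6 0; -0.6 -4.8 3.9 0 3.9 0; -0.8 -6.4 5.2 0 5.2 0.1; -1 -8 6.5 0 6.5 0.1; -1.2 -9.6 7.8 0 7.9 0.1; -0.9 -9.6 9.5 0 7.9 0.1; -0.7 -9.6 11.2 0 7.9 0.1; -0.7 -9.6 11.2 0 7.9 0.1; -0.7 -9.6 11.2 0 7.9 0.1
```

View pics/t9.png

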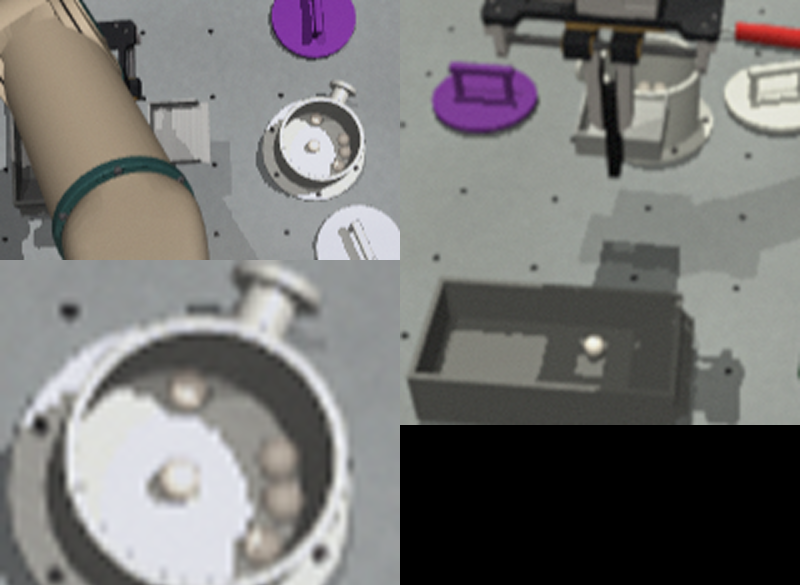

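The canister holds five balls (crop 186,390; 180,480; 280,455; 283,497; 265,543), one ball is still in the tub, and the pan is empty. Now I set the scoop down.

Request:
carry_out --steps "-0.2 -1.6 1.3 0 1.3 0; -0.4 -3.2 2.6 0 2.6 0; -0.6 -4.8 3.9 0 3.9 0; -0.8 -6.4 5.2 0 5.2 0; -1 -8 6.5 0 6.5 0; -1.2 -9.6 7.8 0 7.9 0; -0.9 -9.6 9.3 0 7.9 0; -0.7 -9.6 10.7 0 7.9 0; -0.7 -9.6 10.7 0 7.9 0; -0.7 -9.6 10.7 0 7.9 0"

```text
time: 20.22
position: [0.47, 0.0295, 0.09]
tool_rot: [-3.14, 0.0, 1.571]
wrist_force: [-0.4, -0.5, -1.6]
opening: 0.127
```

```bash
python3 - <<'E'
from p2 import *
o=observe(); x=o["position"]; print(x,np.degrees(o["tool_rot"]),o["wrist_force"],o["opening"])
plan([([x[0],x[1],.064],tool(90),6),([x[0],x[1],.061],tool(90),2)])
E
```

```text
[0.47004323 0.02953833 0.08999336] [-1.79899887e+02  6.76016406e-03  9.00117030e+01] [-0.44020721 -0.47509734 -1.56660536] 0.12667570218187768
# dist 26.0mm rot 0.1 rows 6
# dist 3.0mm rot 0.0 rows 2
0 0 0.4 0 0 0; 0 0 0.9 0 0 0; 0 0 1.3 -0.1 0 0; 0 0 1.7 -0.1 0 0; 0 0 2.2 -0.1 0 0; 0 0 2.6 -0.1 0 0; 0 0 2.7 -0.1 0 0; 0 0 2.9 -0.1 0 0
```

Request:
carry_out --steps "0 0 0.4 0 0 0; 0 0 0.9 0 0 0; 0 0 1.4 0 0 0; 0 0 1.9 0 0 0; 0 0 2.3 0 0 0; 0 0 2.6 0 0 0; 0 0 2.8 0 0 0; 0 0 2.9 0 0 0; 0 0 2.9 0 0 0"

```text
time: 20.97
position: [0.4699, 0.0297, 0.0614]
tool_rot: [-3.14, 0.0, 1.571]
wrist_force: [-0.8, 1.6, 1.9]
opening: 0.126
```

Request:
carry_out --steps "0 0 0 0 0 0; 0 0 0 0 0 0; 0 0 0 0 0 0; 0 0 0 0 0 0; 0 0 0 0 0 0; 0 0 0 0 0 0" --jaw 0.6

```text
time: 21.47
position: [0.4699, 0.0297, 0.0613]
tool_rot: [-3.14, 0.0, 1.571]
wrist_force: [-0.3, 0.5, 0.8]
opening: 0.515
```

Request:
carry_out --steps "0 0 -0.8 0 0 0; 0 0 -2.5 0 0 0; 0 0 -5 0 0 0; 0 0 -8 0 0 0; 0 0 -11 0 0 0; 0 0 -14 0 0 0; 0 0 -17 0 0 0; 0 0 -17 0 0 0; 0 0 -17 0 0 0"

```text
time: 22.22
position: [0.4712, 0.0298, 0.2332]
tool_rot: [3.139, 0.001, 1.571]
wrist_force: [-0.0, 0.4, -1.1]
opening: 0.601
```

```bash
python3 - <<'E'
from p2 import *
c=snap('side','10'); c2=snap('top','10')
# handle: black blob in side view
g=c["pixels"].astype(int); print([b for b in blobs(g.max(2)<50,30) if 200<b[0][0]<420 and 150<b[0][1]<300])
print('expect handle top/bottom',proj(c,[[.47,.03,.1],[.47,.03,.03]]).round(1))
m=np.zeros(g.shape[:2],bool); m[230:320,175:300]=g[230:320,175:300].min(2)>165; print('tub',blobs(m,4))
# bystanders
for n in('top','side'):
    A,B=load(n+'0')["pixels"].astype(int),(c2 if n=='top' else c)["pixels"].astype(int)
    for nm,f in(('red',lambda p:(p[...,0]>130)&(p[...,1]<60)),('brown',lambda p:(p[...,0]>p[...,2]+50)&(p[...,0]<200)&(p[...,1]>55)&(p[...,1]<130))):
        print(n,nm,[max(blobs(f(P),20),key=lambda b:b[1]) for P in(A,B)])
E
```

```text
[([302.6, 233.7], 140, [300, 216, 6, 35])]
expect handle top/bottom [[303.4 218.9]
 [301.9 240.1]]
tub [([251.8, 276.6], 32, [249, 274, 7, 6])]
top red [([409.7, 256.8], 166, [406, 243, 8, 35]), ([348.4, 158.0], 235, [329, 145, 33, 23])]
top brown [([467.1, 359.5], 1906, [438, 324, 57, 62]), ([553.9, 223.9], 1045, [544, 181, 16, 124])]
side red [([325.4, 153.2], 110, [310, 150, 30, 7]), ([334.2, 154.7], 47, [329, 152, 11, 6])]
side brown [([402.5, 135.8], 1468, [377, 118, 53, 36]), ([219.3, 368.1], 1353, [196, 347, 45, 43])]
```

```bash
python3 -c "
from rig import hand_in; print(hand_in())"
```

```text
the job is handed in; nothing more can be done
None
```

I finished the job and handed it in at about 22 s of the 72 s allowed; no verdict was reported.

- **Cover:** I lifted it off by its handle and laid it on the bench, about 0.16 m from the canister's axis. It looks flat in both views.
- **Balls:** One sweep picked up five of the six, and I tipped all five into the canister. The pictures show five in the canister, the sixth in the tub, and the pan empty.
- **Scoop:** It stands on the bench. In the last side view its blade is upright and within a pixel or so of the expected column, and the gripper is well clear above it.
- **Bystanders:** I never went near the bowl or spray can. My last colour check could not confirm any of the three. It picked up the purple look-alike for the screwdriver in the top view, and other brown things for the bowl in the top view and in the starting side picture. In the side view the arm partly hid the screwdriver, and I did not check the spray can. The screwdriver's handle looked unmoved in the picture taken just before I set the scoop down.

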